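Load the tube holder into the bench mixer and clamp it

ROBOT

A 6-joint arm with a two-finger parallel gripper is mounted at the origin on the work surface. World frame = base frame: x ahead of the robot, y to its left, z up, the work surface at z = 0. Lengths are in m, angles in rad, forces in N, time in s.
With the tool pointing down it reaches from about 0.375 to 0.75 m from the base axis. Payload 9 kg.
Tool frame: the origin (TCP) lies at the centre of the arm's flange, where the gripper is bolted on; the fingertips stand 173 mm ahead of it and the grasp point (between the pads) lies 155 mm ahead of it; z points along the fingers, y is the direction in which the jaws open and shut (so a half turn about z gives the same grasp; the last joint's range is limited). The gripper opens to 85 mm and grips with 20 to 120 N. Pads are 22 mm wide; open, the fingers measure 114 mm over their backs; the gripper's body (76 mm by 85 mm) begins 54 mm behind the grasp point. The pads swing forward as they close: fully open they stand 13 mm farther back than shut.
Start: joints at [1.006, 0.104, 0.097, 1.564, 0, 1.353], TCP at [0.204, 0.564, 0.405] pointing down, gripper open.
Joint ranges: [-2.99, 2.99], [-0.84, 1.86], [-1.1, 1.16], [-1.84, 2.11], [-1.51, 1.56], [-3.14, 3.14]. Speed limits (rad/s): [2.22, 2.22, 2.57, 3.14, 3.14, 3.14].

INTERFACE

Orientations are given as a rotation vector (axis times angle).
In Python, from plant import observe, eyes, order, models gives the robot as it stands. The module is installed in compiled form; this text tells all that it offers.
- The arm moves only by the shell command python3 -m creep 'ROWS' [FORCE]. ROWS is JSON, a list of rows, each an object with "jaw": the opening, from -1 (shut) to 1 (fully open), so that 0 is half open; "linear": the shift along the tool's x, y, z in mm, a list of three; "roll": the turn about the tool's z in degrees. In form: [{"jaw": jaw, "linear": [dx, dy, dz], "roll": roll}, ...]. A call has 1 to 5 rows; each row is the pose to reach, as a shift and turn from the pose commanded when the call began, along the tool's axes at that moment; what a row does not reach only later rows make up. A row lasts 1/10 s, in which the tool goes at most 50 mm and 8.59 degrees, less where a joint would pass 70% of its speed; a pose out of reach is approached as far as the arm can. A call with a gripper value outside its range is refused whole. The fingers move at their own pace and stop on an object; FORCE is the grip in N (left out, the last holds). Time passes only in rows, so rows that repeat a pose let the fingers close. It gives the time, the measured TCP pose, the force and the opening at its end, in the units of the state.
- observe(): the state, without advancing time (a new reading comes with each control period).
- eyes.camera(name): name is "side" or "top" or "wrist"; returns the picture (420x560x3 uint8, blue, green, red); there is no depth.
- eyes.camera_info(name): a dict with "mtx" (3x3 intrinsics, pixels), "T" (4x4, takes a point from camera to world coordinates). Camera axes: x right, y down, z forward; pixel columns grow to the right and rows downward; lengths in m; the calibration is good to about 2 mm. A picture is of the moment at which its call begins: read the wrist's pose just before it. camera_info takes no time and is no camera call; for the wrist camera it gives the pose at the moment of the call.
- order.job_done(): hands the job in, once; it reports no verdict.
Trained networks look in the newest picture that a camera, given by its name, has taken for a name from the list of things; names that differ only in an ending like _2 or _b are one class to them, and where a whole thing is asked for, a point or a joint stands for the part that bears it (a point fixed in the world has none). Each returns a list of dicts, best first, with "confidence" (0 to 1); they miss things now and then, are a little off and sometimes report something else, mostly with a low value. They report only what shows in the picture. A call takes as long as a camera call. They do not tell look-alikes from the thing itself.
- models.search_frame(camera, target): "xy" ([column, row] in pixels, amid what is visible of it).
The state is a dict: "clock": time; "q": joint angles; "joint_vel": joint speeds; "effort": joint torques, N m; "position": TCP position; "ee_rot": TCP orientation; "wrist_force": force on the tool from outside, world axes, zero at the start; "ft_torque": the same for the moment, N m; "finger_gap": finger opening in m.
Only numpy, scipy, OpenCV 4.12 (cv2) and the standard library are available. Lean on these libraries where they do the work, as an engineer would, in place of code of your own. Each camera call takes 0.05 s, during which the arm holds its last target.

TASK

Load the white tube holder into the blue bench mixer: carry it by its blue handle, tilt one long edge in under the lip rail at the back of the mixing platform, and lower the holder by its handle until it lies flat in its pocket, without letting it drop, forcing it or tipping the tubes past 45 degrees. Then turn the red clamp handle clockwise to its locked stop, so that its steel pawl lies over the holder's base plate, and let go. Leave the jars, dishes and the rack of glass test tubes where they stand.

Things in the scene. Friction and masses are not known exactly. Their poses are not given: they have to be found in the camera images.
- holder: Loose tube holder with capped sample tubes, 0.3 to 0.55 kg, alike both ways round. Origin: centre of underside; x across its short side, y along its long side, z up. Aluminium base plate 86 (x) by 128 (y) by 5 mm; white block 56 by 112 mm up to 29 mm; tube caps up to 41 mm; blue handle bar over the middle, top at 80 mm. Starts flat on the bench, yaw within 0.6 rad. Centre of mass about 20 mm up.
- holder_bar (a point): Centre of the holder's blue carrying bar, 68 mm above the holder's underside: the place to grip. The bar runs along the holder's y: 110 mm long, 14 mm thick (along x), 24 mm high, with 15 mm free between it and the tube caps; white legs at its ends, 50 mm from the middle.
- edge_a (a point): Middle of one long edge of the holder's underside (43 mm from its origin towards its -x). Along both long edges the base plate has a bare margin 15 mm wide.
- edge_b (a point): Middle of the other long edge of the holder's underside (43 mm from its origin towards its +x).
- mixer: The fixed blue bench mixer, 250 mm (x) by 200 mm (y), 78 mm high without its aluminium platform. Origin: centre of its underside, on the bench. Its back with the lip rail is at its -x, towards the robot; the red clamp and the white sloping control panel are at +x. Yaw within 0.35 rad of zero.
- pocket (a point): Centre of the pocket floor on the aluminium platform, 98 mm above the bench; axes as the mixer's. The base plate lies here, long edges along y. Rear wall face at x -44.5 mm, front wall face at x +44.5 mm (3 mm play); front wall 5 mm high, leaning 2 mm outward above 1 mm. Side guides 67 mm either side (3 mm play each), x -24 to +36 mm, flaring outward up to 14 mm high.
- lip_edge (a point): Middle of the lower free edge of the dark steel lip rail, 34.5 mm from the pocket centre towards -x, 11.5 mm above the floor. Lip 130 mm long, overhangs the rear 10 mm of the pocket; underside slopes down to 6.5 mm at the rear wall, top 16 mm. A flat holder cannot be dropped past it: put the rear edge in low, tilted 15 to 25 degrees, push it to the rear wall, swing the front down about it.
- clamp_grip (a point): Centre of the clamp's red wing handle, on its upright axis, 36 mm above the pocket floor and 84.5 mm from the pocket centre towards +x. The wing is a bar 66 mm long, 14 mm thick, 24 mm high, gripped from above; it lies along the mixer's y when open, nearly along its x when locked. The point turns with it.
- clamp (a joint): Clamp angle, rad: 0 open (as it starts), 1.5 locked, firm stops; grows clockwise from above. A spring (about 0.09 N m) snaps it to the nearer stop from either side of 0.75. The steel pawl under the wing, on the white mark's side, reaches 50 mm from the axis: open it points to the mixer's -y, locked it lies 1.5 mm above the seated base plate, over its front edge. A holder not fully down blocks it.
- jar_a: Bystander: glass specimen jar with yellow fruit, 100 mm diameter, 140 mm high, to one side of the work; origin at the centre of its underside.
- jar_b: Bystander: a second such jar.
- dishes: Bystander: stack of two petri dishes, 93 mm diameter, 29 mm high, beyond the mixer; origin at the centre of the underside.
- glass_tubes: Bystander: white test-tube rack with glass tubes, 60 by 120 mm, 127 mm high, to one side; origin at the centre of its underside.
Things that resemble listed ones, but are neither listed nor needed, are in the scene too. What is shaped like the holder but brown or purple is not meant.

How it is judged:
By the outcome, as a careful person would: the job done as asked, in the order asked, and still so for the second after the job is handed in, with the robot touching nothing.
It also fails if it takes over 51 s, if anything falls off the work surface, if the arm or the gripper's body presses on something with over 40 N, if the wrist force passes 120 N, or if a joint passes its speed limit or range.

## Working session

There is one attempt and no reset: what is moved stays moved. The work goes in short steps, Python scripts to look and compute and a shell command to move; the robot and the scene stay as the last step left them, time stands still between calls to the robot, and variables do not carry over. Pictures are saved under pics/ and viewed, and the job is handed in when it is done.

```bash
mkdir -p pics; cat > h.py <<'E'
import numpy as np, cv2
from plant import observe, eyes, order, models
from scipy.spatial.transform import Rotation as R
def snap(cam,name,scale=1):
    im=eyes.camera(cam); inf=eyes.camera_info(cam)
    cv2.imwrite(f'pics/{name}.png',im); np.savez(f'pics/{name}.npz',mtx=inf['mtx'],T=inf['T']); return im
def ray(inf,px):
    K=np.array(inf['mtx']);T=np.array(inf['T'])
    d=T[:3,:3]@np.linalg.solve(K,[px[0],px[1],1.]); return T[:3,3],d
def onz(inf,px,z):
    o,d=ray(inf,px); return o+d*(z-o[2])/d[2]
def proj(inf,p):
    K=np.array(inf['mtx']);T=np.linalg.inv(np.array(inf['T']))
    c=T[:3,:3]@np.array(p)+T[:3,3]; q=K@c; return q[:2]/q[2]
E
python3 - <<'E'
from h import *
for c in ['side','top']:
    snap(c,c+'0')
    for t in ['holder','holder_bar','mixer','clamp_grip']:
        try: print(c,t,[(np.round(d['xy']),round(d['confidence'],2)) for d in models.search_frame(c,t)])
        except Exception as e: print(t,e)
s=observe(); print(s)
print(eyes.camera_info('top'),eyes.camera_info('side'))
E
```

```text
side holder [(array([298., 361.]), 0.79), (array([368., 240.]), 0.7), (array([274., 292.]), 0.69)]
side holder_bar [(array([297., 356.]), 0.9), (array([272., 298.]), 0.77), (array([366., 238.]), 0.74)]
side mixer [(array([232., 205.]), 0.95), (array([372., 314.]), 0.61)]
side clamp_grip [(array([251., 180.]), 0.52)]
top holder [(array([340., 277.]), 0.81), (array([338., 210.]), 0.71), (array([348., 151.]), 0.62), (array([405., 313.]), 0.57)]
top holder_bar [(array([348., 152.]), 0.92), (array([404., 309.]), 0.86), (array([338., 274.]), 0.84), (array([340., 208.]), 0.56)]
top mixer [(array([219., 215.]), 0.6)]
top clamp_grip [(array([218., 200.]), 0.5)]
{'clock': 0.5, 'q': array([ 1.00630214e+00,  1.04095030e-01,  9.72569546e-02,  1.56389452e+00,
       -2.96409115e-05,  1.35309312e+00]), 'joint_vel': array([ 0.00126289, -0.00122588,  0.00357452,  0.00030497, -0.00130227,
        0.00089741]), 'effort': array([-2.20834729e-03, -5.56279850e+01,  5.03383183e+01,  1.70290063e-03,
       -3.25145402e-04, -2.43985721e-05]), 'position': array([0.20392813, 0.56428634, 0.40470989]), 'ee_rot':
[... 440 characters left out ...]
648],
       [-0.99979848,  0.01724786,  0.01027156, -0.01481635],
       [-0.01166869, -0.08296003, -0.99648456,  1.63920296],
       [ 0.        ,  0.        ,  0.        ,  1.        ]])} {'mtx': array([[546.92379122,   0.        , 277.99974535],
       [  0.        , 546.92379122, 212.12870904],
       [  0.        ,   0.        ,   1.        ]]), 'T': array([[ 7.18695658e-01, -4.30492401e-01,  5.46033739e-01,
        -4.33505788e-01],
       [-6.95324049e-01, -4.46100746e-01,  5.63487880e-01,
        -9.74113499e-01],
       [ 1.00880781e-03, -7.84646683e-01, -6.19942388e-01,
         1.18207648e+00],
       [ 0.00000000e+00,  0.00000000e+00,  0.00000000e+00,
         1.00000000e+00]])}
```

View pics/top0.png

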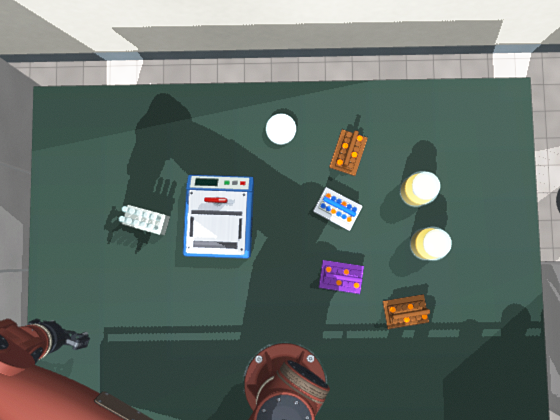

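View pics/side0.png

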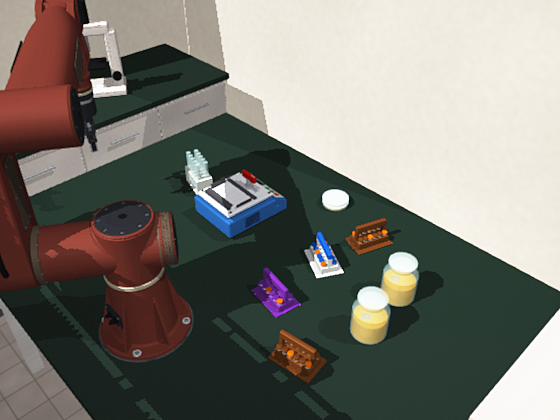

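The top picture shows four holder shapes: white with a blue bar at (338,208), brown at (348,152), purple at (342,277) and brown at (407,313). The white one matches the description. The mixer is at (218,216) with its red clamp at (215,200). Next I'll check a close crop.

```bash
python3 - <<'E'
import cv2
a=cv2.imread('pics/top0.png')
c=lambda x0,y0,x1,y1:cv2.resize(a[y0:y1,x0:x1],None,fx=6,fy=6,interpolation=cv2.INTER_CUBIC)
cv2.imwrite('pics/h_crop.png',c(305,175,375,240)); cv2.imwrite('pics/m_crop.png',c(170,165,270,265))
E
```

```text
(no output)
```

View pics/h_crop.png

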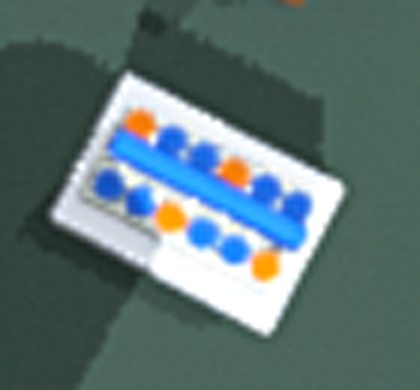

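View pics/m_crop.png

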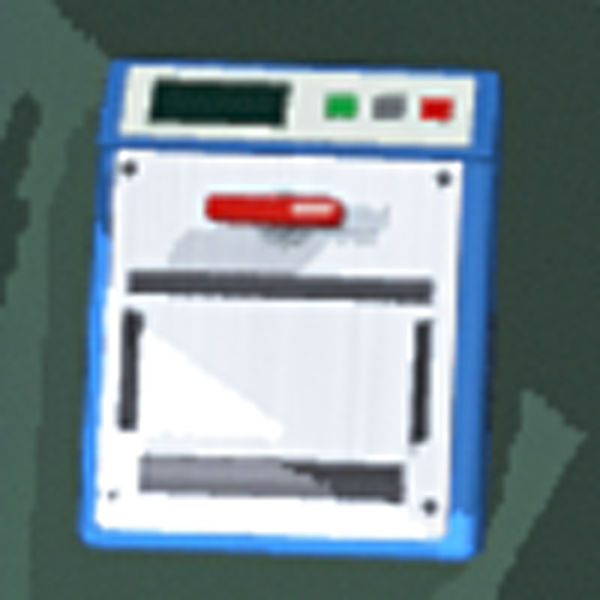

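The crop confirms it: the white block with the blue bar at (338,208) is the holder I want. In the mixer crop the lip rail is at the bottom and the red wing lies open with the white mark on the right (−y). Next I'll compute the coarse poses.

```bash
python3 - <<'E'
from h import *
inf=np.load('pics/top0.npz')
f=lambda c,o,z:onz(inf,np.array(c)/6+o,z)
C=np.array([f(c,(305-.4,175-.4),.005) for c in [(127,72),(345,185),(270,335),(52,215)]])
print(C.round(3)); c=C.mean(0); d=C[0]-C[1]+C[3]-C[2]; print('holder',c.round(4),'long yaw',np.degrees(np.arctan2(d[1],d[0])), np.linalg.norm(d)/2)
B=[f(c,(305-.4,175-.4),.08) for c in [(118,145),(298,238)]]; print('bar',(B[0]+B[1])/2)
o=(170-.4,165-.4)
P=np.array([f(c,o,.098) for c in [(118,150),(463,160),(447,540),(98,525)]]); print(P.round(3),P.mean(0))
W=[f(c,o,.146) for c in [(205,208),(345,212)]];print('wing',W,(W[0]+W[1])/2)
F=[f(c,o,.103) for c in [(130,270),(434,282)]];print('front',F,np.degrees(np.arctan2(*(F[0]-F[1])[:2])))
L=[f(c,o,.114) for c in [(142,455),(405,465)]];print('lip edge',L,(L[0]+L[1])/2)
print(observe()['clock'])
i=eyes.camera_info('wrist');s=observe();T=np.eye(4);T[:3,:3]=R.from_rotvec(s['ee_rot']).as_matrix();T[:3,3]=s['position']
print(T.round(3)); print((np.linalg.inv(T)@i['T']).round(4),i['mtx'])
E
```

```text
[[ 0.604 -0.139  0.005]
 [ 0.543 -0.251  0.005]
 [ 0.465 -0.21   0.005]
 [ 0.53  -0.098  0.005]]
holder [ 0.5353 -0.1746  0.005 ] long yaw 60.65644044822096 0.128613280683813
bar [ 0.53349066 -0.17208633  0.08      ]
[[0.59  0.274 0.098]
 [0.582 0.103 0.098]
 [0.395 0.113 0.098]
 [0.405 0.284 0.098]] [0.49293021 0.19316556 0.098     ]
wing [array([0.55500675, 0.22295356, 0.146     ]), array([0.55189806, 0.15581647, 0.146     ])] [0.5534524  0.18938502 0.146     ]
front [array([0.52977799, 0.26690286, 0.103     ]), array([0.52125387, 0.11720249, 0.103     ])] 3.2589695517323087
lip edge [array([0.43832923, 0.2592217 , 0.114     ]), array([0.43134051, 0.13125298, 0.114     ])] [0.43483487 0.19523734 0.114     ]
0.5
[[-0.94   0.34   0.     0.204]
 [ 0.34   0.94   0.     0.564]
 [-0.     0.    -1.     0.405]
 [ 0.     0.     0.     1.   ]]
[[ 1.300e-03 -9.647e-01 -2.635e-01  6.540e-02]
 [ 1.000e+00  1.100e-03  8.000e-04 -1.400e-03]
 [-5.000e-04 -2.635e-01  9.647e-01  2.990e-02]
 [ 0.000e+00  0.000e+00  0.000e+00  1.000e+00]] [[316.20510611   0.         276.62328445]
 [  0.         316.20510611 213.99273703]
 [  0.           0.           1.        ]]
```

```bash
python3 -m creep '[{"jaw":1,"linear":[-35,-36,0],"roll":-8},{"jaw":1,"linear":[-70,-72,0],"roll":-16},{"jaw":1,"linear":[-105,-108,0],"roll":-24},{"jaw":1,"linear":[-140,-144,0],"roll":-32},{"jaw":1,"linear":[-175,-180,0],"roll":-40}]' 30; python3 -c "
from h import *
s=observe();print(s['clock'],s['position'],s['q'],R.from_rotvec(s['ee_rot']).as_matrix().round(3))"
```

```text
clock: 1.0
position: [0.3007, 0.3503, 0.405]
ee_rot: [-0.512, 3.099, 0.0]
wrist_force: [0.4, 0.5, 1.2]
finger_gap: 0.0856
1.0 [0.30069486 0.350306   0.4049873 ] [ 5.76927415e-01 -3.21427233e-01 -2.99695561e-01  1.59173284e+00
 -6.17675078e-05  2.49415681e-01] [[-0.947 -0.322  0.001]
 [-0.322  0.947  0.   ]
 [-0.001  0.    -1.   ]]
```

```bash
python3 -m creep '[{"jaw":1,"linear":[-24,-40,0],"roll":-8},{"jaw":1,"linear":[-48,-80,0],"roll":-16},{"jaw":1,"linear":[-72,-120,0],"roll":-24},{"jaw":1,"linear":[-94,-160,0],"roll":-32},{"jaw":1,"linear":[-94,-189,0],"roll":-40}]'; python3 -m creep '[{"jaw":1,"linear":[0,0,0],"roll":-8},{"jaw":1,"linear":[0,0,0],"roll":-16},{"jaw":1,"linear":[0,0,0],"roll":-24},{"jaw":1,"linear":[0,0,0],"roll":-26.5},{"jaw":1,"linear":[0,0,0],"roll":-26.5}]'; python3 -c "
from h import *
s=observe();print(s['clock'],s['position'],s['q'],R.from_rotvec(s['ee_rot']).as_matrix().round(3))
snap('wrist','w1')"
```

```text
clock: 1.5
position: [0.4509, 0.2014, 0.4046]
ee_rot: [-1.512, 2.753, -0.0]
wrist_force: [-0.5, 0.1, 0.1]
finger_gap: 0.0852
clock: 2.0
position: [0.449, 0.2031, 0.4049]
ee_rot: [-2.098, 2.338, -0.0]
wrist_force: [-0.6, -0.1, -0.2]
finger_gap: 0.0856
2.0 [0.44903022 0.20313619 0.40493639] [ 1.58732509e-01 -2.23784230e-01 -2.18256875e-01  1.57608821e+00
  4.37834824e-05 -1.30406127e+00] [[-0.108 -0.994  0.   ]
 [-0.994  0.108  0.   ]
 [-0.    -0.    -1.   ]]
```

View pics/w1.png

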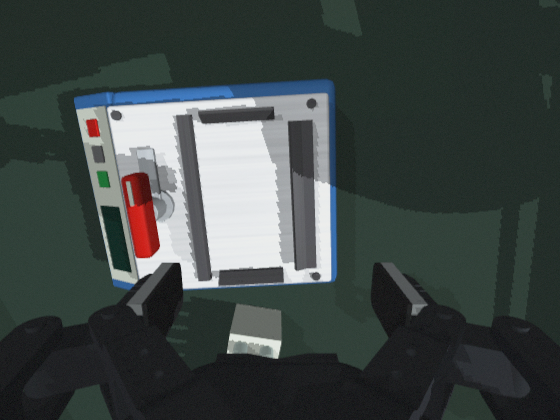

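The wrist picture shows the whole mixer: red wing at (141,215), front wall at (195,197), lip rail at (303,195) and side guides at (236,115) and (251,276). I'll zoom in for the corners.

```bash
python3 - <<'E'
import cv2
a=cv2.imread('pics/w1.png')
cv2.imwrite('pics/w1c.png',cv2.resize(a[90:295,110:345],None,fx=3.2,fy=2.9,interpolation=cv2.INTER_CUBIC))
E
```

```text
(no output)
```

View pics/w1c.png

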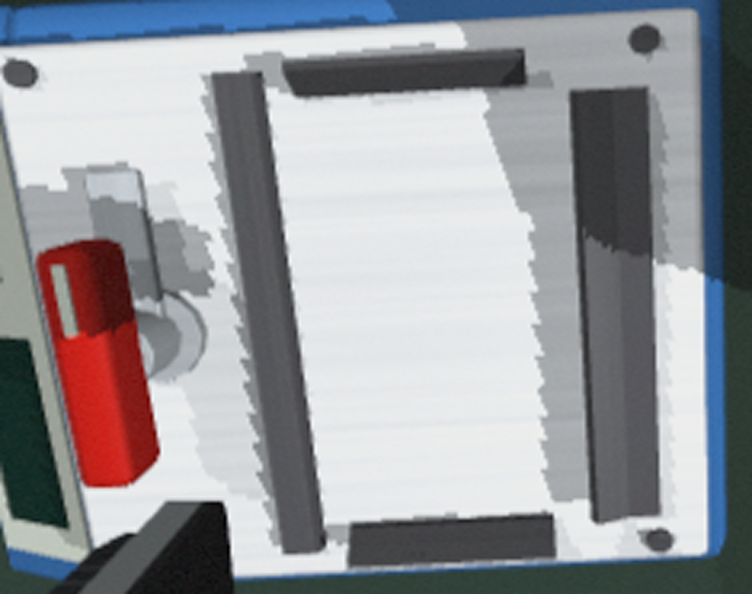

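```bash
python3 - <<'E'
from h import *
from scipy.optimize import least_squares
inf=np.load('pics/w1.npz')
u=lambda c:np.array([c[0]/3.2+110-.34,c[1]/2.9+90-.33])
Z=.098
print('cam',inf['T'][:3,3])
# (crop px, model x or None, y or None, z)
obs=[((570,90),-.0345,-.065,.0145),((593,522),-.0345,.065,.0145),
((266,85),.0445,None,0),((324,545),.0445,None,0),((295,310),.0445,None,0),
((295,97),.036,-.067,0),((525,84),-.024,-.067,0),((352,525),.036,.067,0),((553,513),-.024,.067,0)]
def res(p):
    c,s=np.cos(p[2]),np.sin(p[2]); r=[]
    for px,x,y,z in obs:
        P=onz(inf,u(px),Z+z)[:2]-p[:2]; q=[c*P[0]+s*P[1],-s*P[0]+c*P[1]]
        if x is not None:r.append(q[0]-x)
        if y is not None:r.append(q[1]-y)
    return np.array(r)
f=least_squares(res,[.469,.193,-.06],loss='soft_l1',f_scale=.001)
print(f.x,np.degrees(f.x[2]),(res(f.x)*1000).round(1))
p=f.x
W=[onz(inf,u(c),Z+.048)[:2] for c in [(38,255),(110,240),(135,470),(83,487)]]
c,s=np.cos(p[2]),np.sin(p[2])
for w in W: d=w-p[:2]; print('wing',c*d[0]+s*d[1],-s*d[0]+c*d[1])
E
```

```text
cam [0.44236849 0.13527225 0.37500799]
[ 0.47135981  0.19411538 -0.05034965] -2.884822619760473 [-0.5  0.1 -0.7 -0.5 -0.5  0.8 -0.1  0.8 -0.4  0.2 -0.5  0.1  1.3  0.
  0.5]
wing 0.08890740354892292 -0.03166247570036276
wing 0.07191323697847157 -0.034450759481700344
wing 0.07624168902642389 0.02702216766265602
wing 0.08970071900471302 0.031154074508892335
```

```bash
python3 -m creep '[{"jaw":1,"linear":[47,-16,0],"roll":6},{"jaw":1,"linear":[94,-32,0],"roll":12},{"jaw":1,"linear":[141,-48,0],"roll":18},{"jaw":1,"linear":[188,-64,0],"roll":23},{"jaw":1,"linear":[235,-80,0],"roll":23}]'; python3 -m creep '[{"jaw":1,"linear":[40,0,0],"roll":0},{"jaw":1,"linear":[40,0,0],"roll":0},{"jaw":1,"linear":[40,0,0],"roll":0}]'; python3 -c "
from h import *
s=observe();print(s['clock'],s['position'],s['q'],R.from_rotvec(s['ee_rot']).as_matrix().round(3))
snap('wrist','w2')"
```

```text
clock: 2.55
position: [0.5031, -0.041, 0.4051]
ee_rot: [-1.583, 2.713, -0.001]
wrist_force: [0.2, 1.1, 0.5]
finger_gap: 0.0853
clock: 2.85
position: [0.4835, -0.0746, 0.4049]
ee_rot: [-1.585, 2.712, 0.0]
wrist_force: [1.2, -0.5, 0.4]
finger_gap: 0.0853
2.85 [ 0.48346525 -0.07457743  0.40491442] [-4.21281978e-01 -2.35088578e-01 -2.28026014e-01  1.57768959e+00
  3.61674692e-04 -1.47895317e+00] [[-0.491 -0.871  0.   ]
 [-0.871  0.491  0.   ]
 [-0.    -0.    -1.   ]]
```

View pics/w2.png

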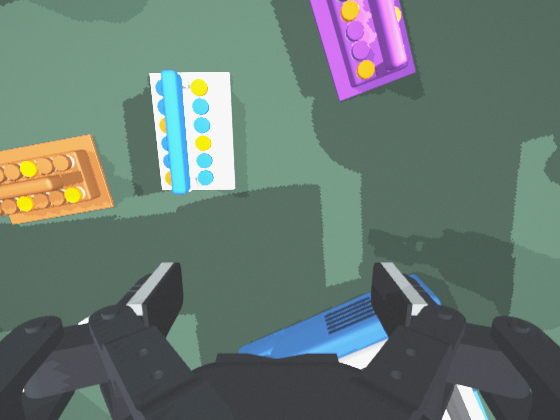

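The wrist picture shows the white holder at (193,131) with its bar running from (170,72) to (180,190). The brown one is at (50,180) and the purple at (375,45).

```bash
python3 - <<'E'
from h import *
from scipy.optimize import least_squares
inf=np.load('pics/w2.npz')
a=cv2.imread('pics/w2.png'); cv2.imwrite('pics/w2c.png',cv2.resize(a[60:200,135:250],None,fx=4,fy=4,interpolation=cv2.INTER_CUBIC))
g=cv2.cvtColor(a,cv2.COLOR_BGR2GRAY)
def res(p,pr=False):
    c,s=np.cos(p[2]),np.sin(p[2])
    out=[]
    for px,x,y in [((150,73),1,1),((229,72),-1,1),((235,188),-1,-1),((162,190),1,-1)]:
        pass
    return out
P=np.array([onz(inf,px,.005)[:2] for px in [(150,73),(230,72),(235,188),(161.5,190)]])
print(P,P.mean(0)); d=P[3]-P[0]+P[2]-P[1]; print(np.degrees(np.arctan2(d[1],d[0])),np.linalg.norm(d)/2, [np.linalg.norm(P[i]-P[i-1]) for i in range(4)])
B=np.array([onz(inf,px,.08)[:2] for px in [(170,72),(180,191)]]);d=B[1]-B[0];print('bar',B.mean(0),np.degrees(np.arctan2(d[1],d[0])),np.linalg.norm(d))
E
```

```text
[[ 0.54372081 -0.24993048]
 [ 0.46768948 -0.20854433]
 [ 0.52887243 -0.0971399 ]
 [ 0.60639416 -0.13772627]] [ 0.53666922 -0.17333524]
61.018036644885875 0.12780962731863751 [np.float64(0.12852133204797656), np.float64(0.08656544793532318), np.float64(0.12709956473834194), np.float64(0.08750356190687378)]
bar [ 0.53492634 -0.17304694] 60.891467774396574 0.10422960768284302
```

View pics/w2c.png

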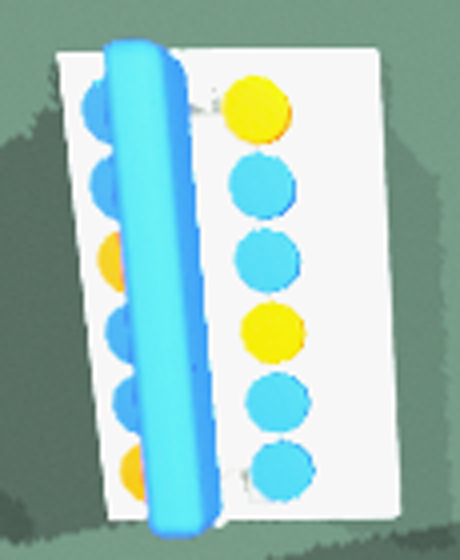

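```bash
python3 -m creep '[{"jaw":1,"linear":[0,-50,0],"roll":0},{"jaw":1,"linear":[0,-100,0],"roll":0},{"jaw":1,"linear":[0,-150,0],"roll":0},{"jaw":1,"linear":[0,-200,0],"roll":0},{"jaw":1,"linear":[0,-250,0],"roll":0}]';  python3 -m creep '[{"jaw":1,"linear":[0,-50,0],"roll":0},{"jaw":1,"linear":[0,-100,0],"roll":0},{"jaw":1,"linear":[0,-150,0],"roll":0},{"jaw":1,"linear":[0,-150,0],"roll":0}]'; python3 -c "
from h import *
s=observe();print(s['clock'],s['position'],s['q'],R.from_rotvec(s['ee_rot']).as_matrix().round(3))"
```

```text
clock: 3.4
position: [0.696, -0.1903, 0.4048]
ee_rot: [-1.591, 2.708, -0.0]
wrist_force: [0.7, -1.2, 2.6]
finger_gap: 0.0851
clock: 3.8
position: [0.7814, -0.2458, 0.387]
ee_rot: [-1.582, 2.692, -0.034]
wrist_force: [8.0, -3.1, 6.1]
finger_gap: 0.0854
3.8 [ 0.78143791 -0.24582555  0.38700845] [-0.46431108  0.94257514  1.15602233  1.75570835  0.00410504 -1.52696306] [[-0.486 -0.873  0.027]
 [-0.874  0.486 -0.009]
 [-0.005 -0.028 -1.   ]]
```

```bash
python3 -m creep '[{"jaw":1,"linear":[0,-50,0],"roll":0},{"jaw":1,"linear":[0,-100,0],"roll":0},{"jaw":1,"linear":[0,-150,0],"roll":0},{"jaw":1,"linear":[0,-200,0],"roll":0}]'; python3 -c "
from h import *
s=observe();print(s['clock'],s['position'],s['q'],R.from_rotvec(s['ee_rot']).as_matrix().round(3))"
```

```text
clock: 4.2
position: [0.7982, -0.2772, 0.3606]
ee_rot: [-1.564, 2.664, -0.101]
wrist_force: [0.2, -0.2, 0.2]
finger_gap: 0.0857
4.2 [ 0.79823173 -0.2771867   0.36063081] [-0.48967942  0.97595273  1.15556011  1.66812401  0.00946876 -1.55109787] [[-0.487 -0.87   0.077]
 [-0.873  0.486 -0.03 ]
 [-0.011 -0.082 -0.997]]
```

```bash
python3 -m creep '[{"jaw":1,"linear":[0,50,0],"roll":0},{"jaw":1,"linear":[0,100,0],"roll":0},{"jaw":1,"linear":[0,150,0],"roll":0},{"jaw":1,"linear":[0,200,0],"roll":0},{"jaw":1,"linear":[0,200,0],"roll":0}]'; python3 -c "
from h import *
s=observe();print(s['clock'],s['position'],s['q'],R.from_rotvec(s['ee_rot']).as_matrix().round(3))"
```

```text
clock: 4.7
position: [0.665, -0.2033, 0.3506]
ee_rot: [-1.562, 2.664, -0.102]
wrist_force: [1.0, 0.8, 0.7]
finger_gap: 0.0852
4.7 [ 0.66496269 -0.20334466  0.3505719 ] [-0.48597149  0.32684096  0.24922653  1.4098051   0.00909002 -1.54653108] [[-0.488 -0.87   0.078]
 [-0.873  0.487 -0.031]
 [-0.011 -0.083 -0.996]]
```

The tilt gained at the reach limit persists, so I can set the tool's pitch that way. Next I'll test the inner limit, to bring the tool back to vertical before the grasp.

```bash
python3 -m creep '[{"jaw":1,"linear":[0,50,-4],"roll":0},{"jaw":1,"linear":[0,100,-8],"roll":0},{"jaw":1,"linear":[0,150,-12],"roll":0},{"jaw":1,"linear":[0,200,-16],"roll":0},{"jaw":1,"linear":[0,250,-20],"roll":0}]';python3 -m creep '[{"jaw":1,"linear":[0,50,-4],"roll":0},{"jaw":1,"linear":[0,100,-8],"roll":0},{"jaw":1,"linear":[0,150,-12],"roll":0},{"jaw":1,"linear":[0,200,-16],"roll":0}]'; python3 -c "
from h import *
s=observe();print(s['clock'],s['position'],s['q'],R.from_rotvec(s['ee_rot']).as_matrix().round(3))"
```

```text
clock: 5.2
position: [0.4462, -0.0811, 0.35]
ee_rot: [-1.563, 2.664, -0.101]
wrist_force: [0.4, 0.5, 1.8]
finger_gap: 0.0854
clock: 5.6
position: [0.3278, 0.009, 0.3526]
ee_rot: [-1.581, 2.699, -0.054]
wrist_force: [0.9, 1.2, 0.4]
finger_gap: 0.0857
5.6 [0.32780126 0.00900965 0.35263655] [-0.37415989 -0.84012857 -0.74094383  1.63429763 -0.0108192  -1.43394229] [[-0.489 -0.872  0.029]
 [-0.872  0.489 -0.023]
 [ 0.006 -0.037 -0.999]]
```

```bash
python3 -m creep '[{"jaw":1,"linear":[0,40,0],"roll":0},{"jaw":1,"linear":[0,60,0],"roll":0}]'; python3 -c "
from h import *
s=observe();print(s['clock'],s['position'],s['q'],R.from_rotvec(s['ee_rot']).as_matrix().round(3))"
```

```text
clock: 5.8
position: [0.3156, 0.044, 0.3597]
ee_rot: [1.583, -2.698, 0.037]
wrist_force: [0.4, 0.3, 0.1]
finger_gap: 0.0853
5.8 [0.31557294 0.04402025 0.35966467] [-0.2686785  -0.84170729 -0.7286063   1.67603934 -0.02608345 -1.32968561] [[-0.488 -0.873  0.001]
 [-0.872  0.488 -0.027]
 [ 0.023 -0.014 -1.   ]]
```

```bash
python3 -m creep '[{"jaw":1,"linear":[12,-46,6],"roll":0},{"jaw":1,"linear":[24,-92,15],"roll":0},{"jaw":1,"linear":[36,-138,25],"roll":0},{"jaw":1,"linear":[48,-184,35],"roll":0},{"jaw":1,"linear":[60,-230,45],"roll":0}]';python3 -m creep '[{"jaw":1,"linear":[12,-46,15],"roll":0},{"jaw":0.3,"linear":[17,-65,21],"roll":0},{"jaw":0.3,"linear":[17,-65,21],"roll":0},{"jaw":0.3,"linear":[17,-65,21],"roll":0}]'; python3 -c "
from h import *
s=observe();print(s['clock'],s['position'],s['q'],R.from_rotvec(s['ee_rot']).as_matrix().round(3))
im=snap('wrist','w3')
inf=np.load('pics/w3.npz')
h=np.array([.536,-.173]);d=np.array([np.cos(np.radians(60.9)),np.sin(np.radians(60.9))]);n=np.array([d[1],-d[0]])
for e in (-.055,.055):
  for t in (-.007,.007):
    q=proj(inf,[*(h+e*d+t*n),.08]);cv2.circle(im,tuple(int(v) for v in q),3,(0,255,0),1)
for e in (-.064,.064):
  for t in (-.043,.043):
    q=proj(inf,[*(h+e*d+t*n),.005]);cv2.circle(im,tuple(int(v) for v in q),3,(0,0,255),1)
cv2.imwrite('pics/w3m.png',im)"
```

```text
clock: 6.3
position: [0.4889, -0.1245, 0.3194]
ee_rot: [1.582, -2.7, 0.041]
wrist_force: [0.4, 0.3, 1.5]
finger_gap: 0.0854
clock: 6.7
position: [0.5359, -0.1701, 0.2997]
ee_rot: [1.582, -2.699, 0.038]
wrist_force: [0.2, 0.0, 0.5]
finger_gap: 0.0555
6.7 [ 0.53589125 -0.17007166  0.29968121] [-0.53450866 -0.01398347 -0.21467034  1.35523048 -0.02276635 -1.59465011] [[-0.489 -0.872  0.001]
 [-0.872  0.489 -0.027]
 [ 0.023 -0.014 -1.   ]]
```

View pics/w3m.png

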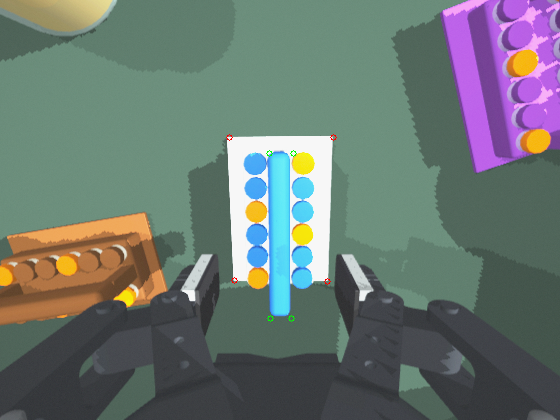

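The wrist picture shows the white holder centred between the fingers, with its bar from (279,152) to (281,317). The projected corners match it. I'll descend and grip.

```bash
python3 -m creep '[{"jaw":0.1,"linear":[-3,0,30],"roll":0},{"jaw":-0.1,"linear":[-3,0,60],"roll":0},{"jaw":-0.2,"linear":[-3,0,76],"roll":0},{"jaw":-0.4,"linear":[-3,0,77],"roll":0},{"jaw":-0.5,"linear":[-3,0,77],"roll":0}]' 30; python3 -m creep '[{"jaw":-0.7,"linear":[0,0,0],"roll":0},{"jaw":-1,"linear":[0,0,0],"roll":0},{"jaw":-1,"linear":[0,0,0],"roll":0},{"jaw":-1,"linear":[0,0,0],"roll":0}]' 30;python3 -c "
from h import *
s=observe();print(s['clock'],s['position'],s['q'],R.from_rotvec(s['ee_rot']).as_matrix().round(3))
im=snap('wrist','w4')"
```

```text
clock: 7.25
position: [0.5376, -0.1696, 0.2232]
ee_rot: [1.582, -2.699, 0.039]
wrist_force: [-0.3, 0.3, 0.2]
finger_gap: 0.0213
clock: 7.65
position: [0.5382, -0.1701, 0.2235]
ee_rot: [1.582, -2.7, 0.041]
wrist_force: [0.6, 2.2, 6.1]
finger_gap: 0.0132
7.65 [ 0.53817123 -0.17010377  0.22352411] [-0.53247288  0.03389971 -0.30698266  1.21280929 -0.02265565 -1.5926948 ] [[-0.489 -0.872  0.003]
 [-0.872  0.489 -0.028]
 [ 0.023 -0.017 -1.   ]]
```

View pics/w4.png

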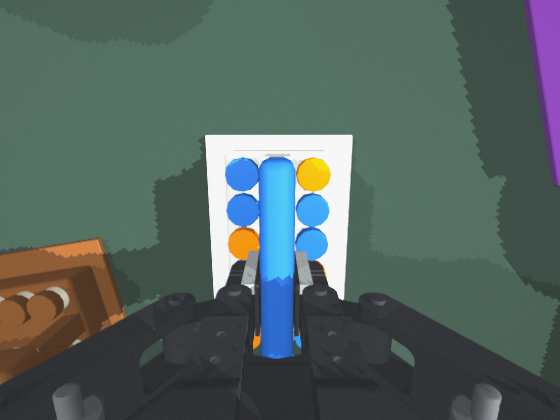

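Gripped: the gap is 13.2 mm and the bar is centred between the pads. I'll lift it.

```bash
python3 -m creep '[{"jaw":-1,"linear":[0,0,-15],"roll":0},{"jaw":-1,"linear":[0,0,-50],"roll":0},{"jaw":-1,"linear":[0,0,-90],"roll":0},{"jaw":-1,"linear":[0,0,-130],"roll":0},{"jaw":-1,"linear":[0,0,-170],"roll":0}]' 40; python3 -m creep '[{"jaw":-1,"linear":[-25,3,-20],"roll":-3},{"jaw":-1,"linear":[-60,7,-38],"roll":-8},{"jaw":-1,"linear":[-100,12,-38],"roll":-13},{"jaw":-1,"linear":[-140,17,-38],"roll":-18},{"jaw":-1,"linear":[-180,22,-38],"roll":-23}]' 40;python3 -c "
from h import *
s=observe();print(s['clock'],s['position'],s['q'],s['wrist_force'],R.from_rotvec(s['ee_rot']).as_matrix().round(3))"
```

```text
clock: 8.2
position: [0.5369, -0.1649, 0.394]
ee_rot: [1.581, -2.699, 0.037]
wrist_force: [1.0, 0.2, -4.7]
finger_gap: 0.0136
clock: 8.7
position: [0.6063, 0.0051, 0.4261]
ee_rot: [2.089, -2.323, 0.033]
wrist_force: [0.7, -0.6, -3.3]
finger_gap: 0.0136
8.7 [0.60630871 0.00507619 0.42608032] [-0.20121715  0.12682578  0.1603685   1.59780129 -0.02654745 -1.66596142] [ 0.71829305 -0.56139217 -3.34790916] [[-0.106 -0.994  0.001]
 [-0.994  0.106 -0.027]
 [ 0.027 -0.004 -1.   ]]
```

```bash
python3 -m creep '[{"jaw":-1,"linear":[-45,-14,0],"roll":-1},{"jaw":-1,"linear":[-90,-28,0],"roll":-2},{"jaw":-1,"linear":[-135,-42,0],"roll":-3},{"jaw":-1,"linear":[-180,-56,0],"roll":-3},{"jaw":-1,"linear":[-225,-70,0],"roll":-3}]'; python3 -m creep '[{"jaw":-1,"linear":[-12,-40,0],"roll":0},{"jaw":-1,"linear":[-20,-80,0],"roll":0},{"jaw":-1,"linear":[-27,-120,0],"roll":0},{"jaw":-1,"linear":[-35,-160,0],"roll":0}]';python3 -c "
from h import *
s=observe();print(s['clock'],s['position'],s['q'],s['wrist_force'],R.from_rotvec(s['ee_rot']).as_matrix().round(3))"
```

```text
clock: 9.2
position: [0.7004, 0.2214, 0.42]
ee_rot: [2.145, -2.271, 0.032]
wrist_force: [1.4, 0.2, -3.3]
finger_gap: 0.0137
clock: 9.6
position: [0.7844, 0.2264, 0.3872]
ee_rot: [-2.154, 2.279, -0.05]
wrist_force: [-0.4, -0.7, -7.5]
finger_gap: 0.0134
9.6 [0.78439427 0.22641374 0.38716725] [ 0.12529001  0.93707837  1.14800851  1.7590046  -0.02294938 -1.38947123] [-0.41903965 -0.67364359 -7.45459075] [[-0.057 -0.998  0.025]
 [-0.998  0.056 -0.02 ]
 [ 0.018 -0.026 -0.999]]
```

```bash
python3 -m creep '[{"jaw":-1,"linear":[-10,-50,0],"roll":0},{"jaw":-1,"linear":[-20,-100,0],"roll":0},{"jaw":-1,"linear":[-30,-150,0],"roll":0},{"jaw":-1,"linear":[-40,-200,0],"roll":0},{"jaw":-1,"linear":[-50,-250,0],"roll":0}]';python3 -c "
from h import *
s=observe();print(s['clock'],s['position'],s['q'],s['wrist_force'],R.from_rotvec(s['ee_rot']).as_matrix().round(3))"
```

```text
clock: 10.1
position: [0.8185, 0.2158, 0.3592]
ee_rot: [-2.117, 2.239, -0.103]
wrist_force: [-0.1, 0.7, -4.3]
finger_gap: 0.0134
10.1 [0.81846141 0.21583891 0.35915458] [ 0.10684324  0.97796679  1.15562031  1.66110536 -0.01749633 -1.40889576] [-0.05006386  0.74507268 -4.27734319] [[-0.056 -0.994  0.089]
 [-0.998  0.055 -0.008]
 [ 0.003 -0.089 -0.996]]
```

```bash
python3 -m creep '[{"jaw":-1,"linear":[0,-50,0],"roll":0},{"jaw":-1,"linear":[0,-100,0],"roll":0},{"jaw":-1,"linear":[0,-150,0],"roll":0},{"jaw":-1,"linear":[0,-200,0],"roll":0},{"jaw":-1,"linear":[0,-250,0],"roll":0}]';python3 -c "
from h import *
s=observe();print(s['clock'],s['position'],s['q'],s['wrist_force'],R.from_rotvec(s['ee_rot']).as_matrix().round(3))"
```

```text
clock: 10.6
position: [0.8517, 0.1795, 0.3301]
ee_rot: [-2.09, 2.209, -0.141]
wrist_force: [0.3, 0.2, -4.6]
finger_gap: 0.0133
10.6 [0.85167327 0.17949929 0.33005267] [ 0.05957326  1.0145902   1.15477076  1.57722092 -0.00866898 -1.45652294] [ 0.34040676  0.15175398 -4.62689561] [[-0.055 -0.99   0.134]
 [-0.998  0.055 -0.001]
 [-0.007 -0.133 -0.991]]
```

```bash
python3 -m creep '[{"jaw":-1,"linear":[0,-50,0],"roll":0},{"jaw":-1,"linear":[0,-100,0],"roll":0},{"jaw":-1,"linear":[0,-150,0],"roll":0},{"jaw":-1,"linear":[0,-200,0],"roll":0}]';python3 -c "
from h import *
s=observe();print(s['clock'],s['position'],s['q'],s['wrist_force'],R.from_rotvec(s['ee_rot']).as_matrix().round(3))"
```

```text
clock: 11.0
position: [0.876, 0.1535, 0.3141]
ee_rot: [-2.063, 2.179, -0.182]
wrist_force: [-1.0, 0.2, -3.9]
finger_gap: 0.0132
11.0 [0.8759818  0.15354872 0.31414132] [ 2.72213452e-02  1.03614850e+00  1.15463906e+00  1.50763258e+00
  3.80074921e-04 -1.48867319e+00] [-0.98085375  0.18549651 -3.9110302 ] [[-0.053 -0.982  0.181]
 [-0.998  0.055  0.005]
 [-0.015 -0.18  -0.984]]
```

```bash
cat > tgt.py <<'E'
from h import *
import sys
PK=np.array([.4708,.1940,.098]); YAW=np.radians(-2.95)
M=R.from_euler('z',YAW).as_matrix()
def state():
    s=observe(); Rt=R.from_rotvec(s['ee_rot']).as_matrix(); return s,Rt,np.array(s['position'])
def edge(Rt,p): return p+.2225*Rt[:,2]+.043*Rt[:,1]
def rep(tx=None,tz=None):
    s,Rt,p=state(); e=M.T@(edge(Rt,p)-PK)*1000
    tilt=np.degrees(np.arcsin(-Rt[2,1]))
    print('t',round(s['clock'],2),'rear edge in pocket mm',e.round(1),'tilt',tilt.round(1),'side',np.degrees(np.arcsin(Rt[2,0])).round(2),'yaw',np.degrees(np.arctan2(-Rt[1,1],-Rt[0,1])).round(2),'F',s['wrist_force'].round(1),'gap',round(s['finger_gap']*1000,1))
    if tx is not None:
        d=M@(np.array([tx,0,tz])-e); print('tool delta mm',(Rt.T@d).round(1))
if __name__=='__main__': rep(*(float(a) for a in sys.argv[1:]))
E
python3 tgt.py -15 110;python3 tgt.py -15 50; python3 tgt.py -15 12
```

```text
t 11.0 rear edge in pocket mm [404.5 -16.1 -10.4] tilt 10.4 side -0.87 yaw -3.22 F [-1.   0.2 -3.9] gap 13.2
tool delta mm [ -17.1  391.  -193.8]
t 11.0 rear edge in pocket mm [404.5 -16.1 -10.4] tilt 10.4 side -0.87 yaw -3.22 F [-1.   0.2 -3.9] gap 13.2
tool delta mm [ -16.2  401.8 -134.7]
t 11.0 rear edge in pocket mm [404.5 -16.1 -10.4] tilt 10.4 side -0.87 yaw -3.22 F [-1.   0.2 -3.9] gap 13.2
tool delta mm [-15.6 408.7 -97.4]
```

```bash
python3 -m creep '[{"jaw":-1,"linear":[0,30,-25],"roll":0},{"jaw":-1,"linear":[-3,60,-60],"roll":0},{"jaw":-1,"linear":[-6,90,-100],"roll":0},{"jaw":-1,"linear":[-9,120,-140],"roll":0},{"jaw":-1,"linear":[-12,150,-180],"roll":0}]';python3 tgt.py -15 70
```

```text
clock: 11.5
position: [0.7061, 0.1719, 0.4552]
ee_rot: [-2.063, 2.179, -0.182]
wrist_force: [1.0, 0.6, -2.5]
finger_gap: 0.0133
t 11.5 rear edge in pocket mm [234.   -6.5 130.7] tilt 10.4 side -0.87 yaw -3.21 F [ 1.   0.6 -2.5] gap 13.3
tool delta mm [ -5.1 255.9  14.8]
```

```bash
python3 -m creep '[{"jaw":-1,"linear":[-2,45,-4],"roll":0},{"jaw":-1,"linear":[-3,90,-6],"roll":0},{"jaw":-1,"linear":[-4,135,-6],"roll":0},{"jaw":-1,"linear":[-5,180,-4],"roll":0},{"jaw":-1,"linear":[-5,220,0],"roll":0}]';python3 -m creep '[{"jaw":-1,"linear":[0,5,0],"roll":0},{"jaw":-1,"linear":[0,5,0],"roll":0}]';python3 tgt.py -15 40
python3 - <<'E'
from h import *
snap('side','s1');a=snap('wrist','w5')
s=cv2.imread('pics/s1.png');cv2.imwrite('pics/s1c.png',cv2.resize(s[110:270,160:330],None,fx=4,fy=3.7,interpolation=cv2.INTER_CUBIC))
E
```

```text
clock: 12.0
position: [0.4901, 0.1892, 0.4142]
ee_rot: [-2.062, 2.178, -0.183]
wrist_force: [0.4, 0.7, -3.2]
finger_gap: 0.0134
clock: 12.2
position: [0.4865, 0.1895, 0.4136]
ee_rot: [-2.063, 2.177, -0.183]
wrist_force: [0.8, 0.4, -4.7]
finger_gap: 0.0134
t 12.2 rear edge in pocket mm [14.  -0.2 89.1] tilt 10.5 side -0.88 yaw -3.17 F [ 0.8  0.4 -4.7] gap 13.4
tool delta mm [ 0.6 37.5 43. ]
```

View pics/s1c.png

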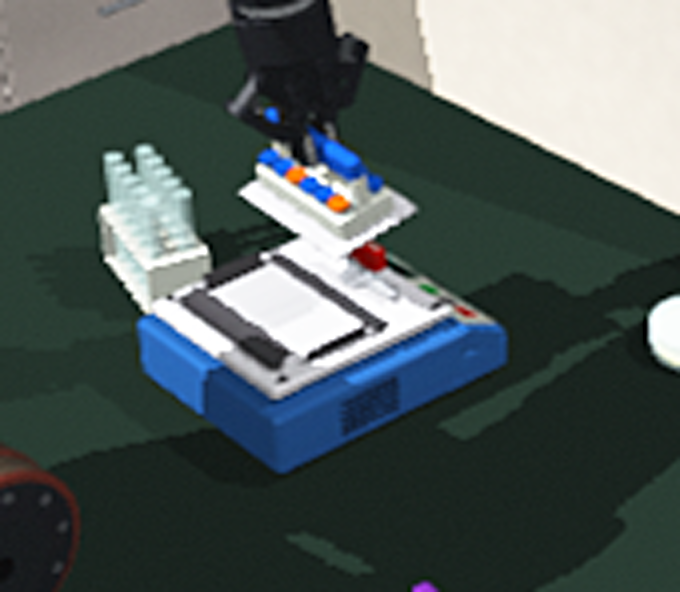

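View pics/w5.png

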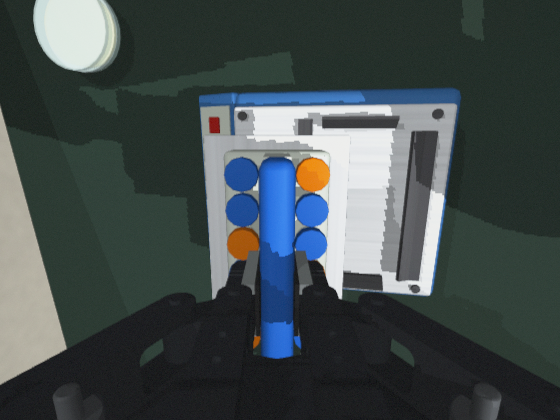

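The side picture shows the holder above the mixer, tilted front up, with its rear edge low. The wrist picture shows the holder square in the grip with its end corners at (204,136) and (350,136), and the lip at (418,205). I'll check the mixer estimate against this view.

```bash
python3 - <<'E'
from tgt import *
a=cv2.imread('pics/w5.png');inf=np.load('pics/w5.npz')
for p in [(-34.5,-65,16),(-34.5,65,16),(-34.5,-65,11.5),(-34.5,65,11.5),(36,-67,0),(-24,-67,0),(36,67,0),(-24,67,0)]:
    q=proj(inf,PK+M@np.array(p)/1000);cv2.circle(a,tuple(int(round(v)) for v in q),2,(0,255,0),1)
Rt=R.from_rotvec(observe()['ee_rot']).as_matrix();p=np.array(observe()['position'])
for x in(-.043,.043):
    q=proj(inf,p+.2175*Rt[:,2]-x*Rt[:,1]+.064*Rt[:,0]);cv2.circle(a,tuple(int(round(v)) for v in q),2,(0,0,255),1)
cv2.imwrite('pics/w5m.png',cv2.resize(a[80:310,190:470],None,fx=2.8,fy=2.6))
E
```

```text
(no output)
```

View pics/w5m.png

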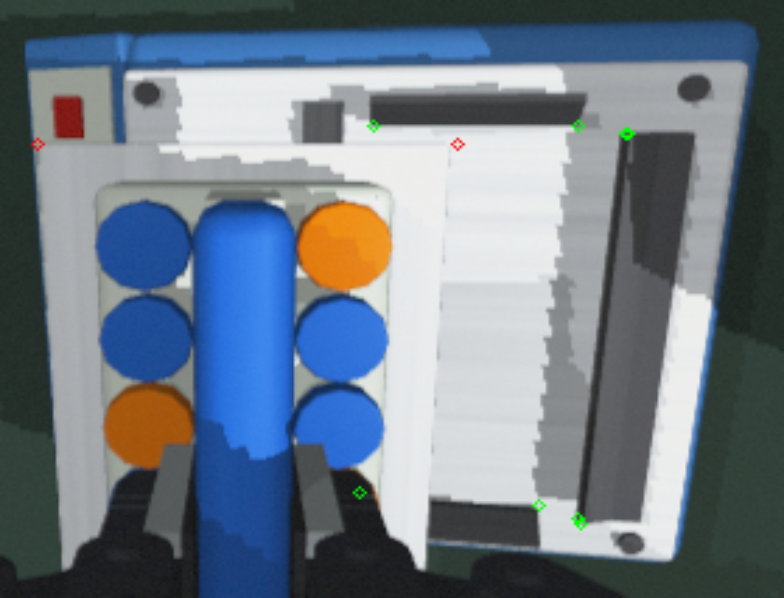

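```bash
python3 tgt.py -22 30; python3 -m creep '[{"jaw":-1,"linear":[0,25,0],"roll":0},{"jaw":-1,"linear":[0,43,10],"roll":0},{"jaw":-1,"linear":[0,45,30],"roll":0},{"jaw":-1,"linear":[0,46,45],"roll":0},{"jaw":-1,"linear":[0,46,51],"roll":0}]';python3 -m creep '[{"jaw":-1,"linear":[0,0,0],"roll":0}]';python3 tgt.py -22 10
```

```text
t 12.3 rear edge in pocket mm [16.1 -0.4 89.7] tilt 10.5 side -0.89 yaw -3.23 F [ 0.1 -0.5 -4.5] gap 13.0
tool delta mm [ 0.6 48.4 51.7]
clock: 12.8
position: [0.4523, 0.1918, 0.3533]
ee_rot: [-2.063, 2.18, -0.181]
wrist_force: [-0.7, -0.5, -4.1]
finger_gap: 0.013
clock: 12.9
position: [0.4522, 0.1918, 0.354]
ee_rot: [-2.063, 2.18, -0.182]
wrist_force: [-0.5, -0.6, -3.7]
finger_gap: 0.0133
t 12.9 rear edge in pocket mm [-20.9   0.3  29.4] tilt 10.3 side -0.85 yaw -3.25 F [-0.5 -0.6 -3.7] gap 13.3
tool delta mm [ 0.5  4.6 18.9]
```

```bash
python3 -m creep '[{"jaw":-1,"linear":[0,2,7],"roll":0},{"jaw":-1,"linear":[0,4,14],"roll":0},{"jaw":-1,"linear":[0,5,19],"roll":0},{"jaw":-1,"linear":[0,5,19],"roll":0}]';python3 tgt.py -22 4
python3 - <<'E'
from h import *
snap('side','s2')
s=cv2.imread('pics/s2.png');cv2.imwrite('pics/s2c.png',cv2.resize(s[140:240,185:295],None,fx=6,fy=6,interpolation=cv2.INTER_CUBIC))
E
```

```text
clock: 13.3
position: [0.4499, 0.1924, 0.3342]
ee_rot: [-2.063, 2.179, -0.182]
wrist_force: [-0.6, 0.5, -3.5]
finger_gap: 0.0134
t 13.3 rear edge in pocket mm [-23.1   0.7   9.7] tilt 10.4 side -0.86 yaw -3.22 F [-0.6  0.5 -3.5] gap 13.4
tool delta mm [ 0.8 -0.   5.7]
```

View pics/s2c.png

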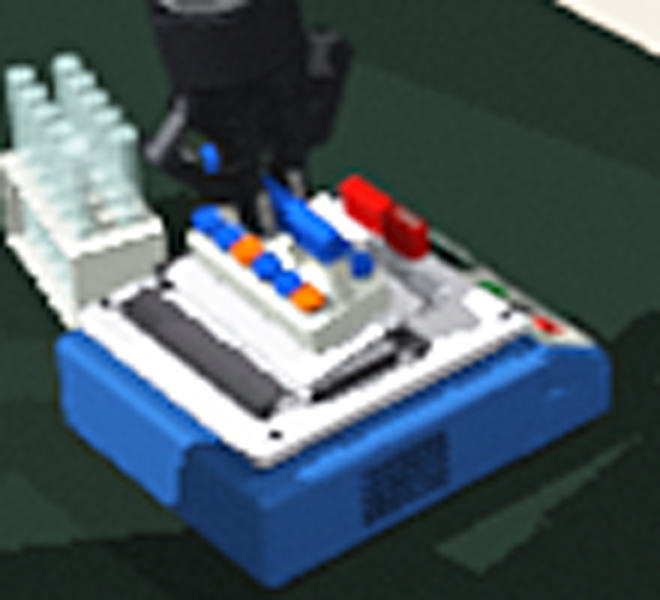

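The side picture shows the holder behind the red wing and within the guides, with its rear edge in front of the lip at (200,350). I'll lower it slowly until it touches.

```bash
python3 -m creep '[{"jaw":-1,"linear":[0,0.6,3],"roll":0},{"jaw":-1,"linear":[0,1.0,5],"roll":0},{"jaw":-1,"linear":[0,1.0,5],"roll":0}]';python3 tgt.py;python3 -m creep '[{"jaw":-1,"linear":[0,0.2,1],"roll":0},{"jaw":-1,"linear":[0,0.4,2],"roll":0},{"jaw":-1,"linear":[0,0.4,2],"roll":0}]';python3 tgt.py
```

```text
clock: 13.65
position: [0.45, 0.1925, 0.3298]
ee_rot: [-2.062, 2.179, -0.183]
wrist_force: [-0.5, 0.5, -5.1]
finger_gap: 0.0135
t 13.65 rear edge in pocket mm [-22.8   0.9   5.2] tilt 10.4 side -0.87 yaw -3.22 F [-0.5  0.5 -5.1] gap 13.5
clock: 13.95
position: [0.4501, 0.1925, 0.328]
ee_rot: [-2.062, 2.179, -0.183]
wrist_force: [-0.4, 0.8, -4.2]
finger_gap: 0.0132
t 13.95 rear edge in pocket mm [-22.6   0.9   3.4] tilt 10.4 side -0.88 yaw -3.22 F [-0.4  0.8 -4.2] gap 13.2
```

```bash
python3 -m creep '[{"jaw":-1,"linear":[0,0.2,1],"roll":0},{"jaw":-1,"linear":[0,0.3,1.5],"roll":0},{"jaw":-1,"linear":[0,0.3,1.5],"roll":0}]';python3 tgt.py;python3 -m creep '[{"jaw":-1,"linear":[0,0.2,1],"roll":0},{"jaw":-1,"linear":[0,0.2,1],"roll":0}]';python3 tgt.py;
```

```text
clock: 14.25
position: [0.4503, 0.1927, 0.3273]
ee_rot: [-2.061, 2.178, -0.184]
wrist_force: [-0.6, 2.1, 2.9]
finger_gap: 0.0136
t 14.25 rear edge in pocket mm [-22.2   1.2   2.7] tilt 10.5 side -0.9 yaw -3.22 F [-0.6  2.1  2.9] gap 13.6
clock: 14.45
position: [0.4505, 0.1928, 0.3268]
ee_rot: [-2.061, 2.177, -0.184]
wrist_force: [-0.3, 3.1, 7.6]
finger_gap: 0.0131
t 14.45 rear edge in pocket mm [-21.7   1.5   2.2] tilt 10.6 side -0.94 yaw -3.22 F [-0.3  3.1  7.6] gap 13.1
```

```bash
python3 -m creep '[{"jaw":-1,"linear":[0,-0.2,-1],"roll":0},{"jaw":-1,"linear":[0,3.7,-1.7],"roll":0},{"jaw":-1,"linear":[0,8.6,-2.6],"roll":0},{"jaw":-1,"linear":[0,13.5,-3.5],"roll":0},{"jaw":-1,"linear":[0,16.5,-4.0],"roll":0}]';python3 tgt.py;python3 -m creep '[{"jaw":-1,"linear":[0,0,0],"roll":0},{"jaw":-1,"linear":[0,2.0,-0.4],"roll":0},{"jaw":-1,"linear":[0,2.0,-0.4],"roll":0}]';python3 tgt.py
```

```text
clock: 14.95
position: [0.433, 0.1935, 0.327]
ee_rot: [-2.061, 2.178, -0.185]
wrist_force: [5.7, 1.1, 4.9]
finger_gap: 0.0134
t 14.95 rear edge in pocket mm [-39.4   1.    2.4] tilt 10.5 side -0.87 yaw -3.22 F [5.7 1.1 4.9] gap 13.4
clock: 15.25
position: [0.4311, 0.1936, 0.3269]
ee_rot: [-2.062, 2.178, -0.184]
wrist_force: [4.1, 0.3, 5.8]
finger_gap: 0.0129
t 15.25 rear edge in pocket mm [-41.4   1.    2.3] tilt 10.5 side -0.88 yaw -3.23 F [4.1 0.3 5.8] gap 12.9
```

```bash
python3 -m creep '[{"jaw":-1,"linear":[0,0.9,-0.8],"roll":0},{"jaw":-1,"linear":[0,1.9,-0.9],"roll":0},{"jaw":-1,"linear":[0,1.9,-0.9],"roll":0}]';python3 tgt.py;python3 -m creep '[{"jaw":-1,"linear":[0,1,-0.2],"roll":0},{"jaw":-1,"linear":[0,2.0,-0.4],"roll":0},{"jaw":-1,"linear":[0,2.0,-0.4],"roll":0}]';python3 tgt.py
python3 - <<'E'
from h import *
snap('side','s3')
s=cv2.imread('pics/s3.png');cv2.imwrite('pics/s3c.png',cv2.resize(s[140:240,185:295],None,fx=6,fy=6,interpolation=cv2.INTER_CUBIC))
E
```

```text
clock: 15.55
position: [0.4293, 0.1936, 0.3269]
ee_rot: [-2.061, 2.179, -0.184]
wrist_force: [6.8, 1.3, 2.1]
finger_gap: 0.0134
t 15.55 rear edge in pocket mm [-43.2   1.    2.3] tilt 10.5 side -0.89 yaw -3.26 F [6.8 1.3 2.1] gap 13.4
clock: 15.85
position: [0.4275, 0.1938, 0.3269]
ee_rot: [-2.06, 2.178, -0.184]
wrist_force: [9.2, 1.9, -1.4]
finger_gap: 0.0132
t 15.85 rear edge in pocket mm [-44.9   1.1   2.3] tilt 10.5 side -0.9 yaw -3.27 F [ 9.2  1.9 -1.4] gap 13.2
```

View pics/s3c.png

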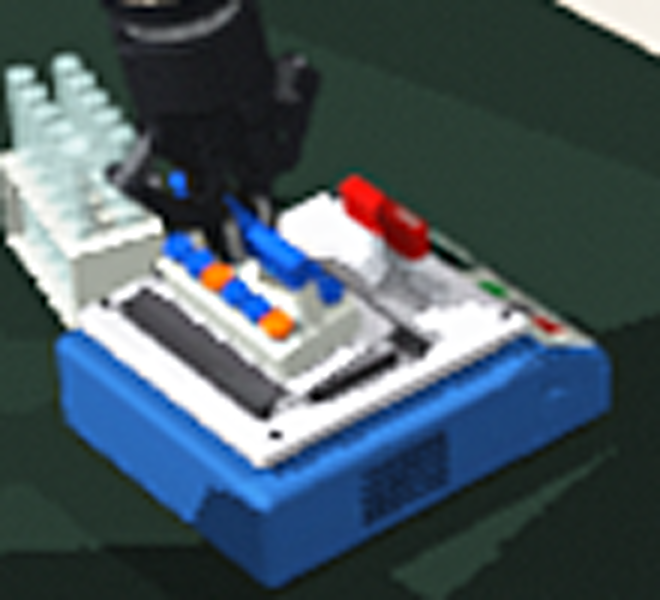

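```bash
python3 -m creep '[{"jaw":-1,"linear":[0,1,0],"roll":0},{"jaw":-1,"linear":[0,1,0],"roll":0}]';python3 tgt.py; python3 -c "
from h import *
snap('wrist','w6')"
```

```text
clock: 16.1
position: [0.4268, 0.1938, 0.327]
ee_rot: [-2.06, 2.178, -0.185]
wrist_force: [11.2, 2.3, -0.2]
finger_gap: 0.0131
t 16.1 rear edge in pocket mm [-45.3   1.2   2.4] tilt 10.6 side -0.91 yaw -3.27 F [11.2  2.3 -0.2] gap 13.1
```

View pics/w6.png

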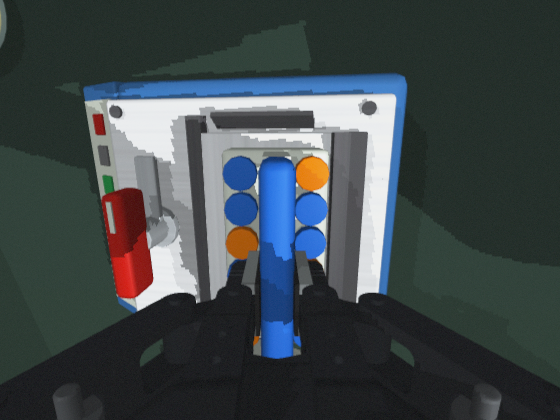

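The wrist picture shows the plate's rear edge under the lip (column 333) and its front edge at column 203, just inside the front wall. At the wall the force reads 11 N. Now I'll swing the front down in small steps, easing the jaws and following the arc.

```bash
python3 -m creep '[{"jaw":-0.69,"linear":[0,-0.5,0.3],"roll":0},{"jaw":-0.67,"linear":[0,-1.2,1.0],"roll":0},{"jaw":-0.66,"linear":[0,-1.7,1.5],"roll":0},{"jaw":-0.66,"linear":[0,-1.7,1.5],"roll":0}]' 20;python3 tgt.py; python3 -c "
from h import *
snap('wrist','w7')"
```

```text
clock: 16.55
position: [0.4281, 0.1939, 0.3256]
ee_rot: [-2.062, 2.178, -0.182]
wrist_force: [4.6, 2.6, 4.1]
finger_gap: 0.0146
t 16.55 rear edge in pocket mm [-44.7   1.4   1.1] tilt 10.4 side -0.93 yaw -3.24 F [4.6 2.6 4.1] gap 14.6
```

View pics/w7.png

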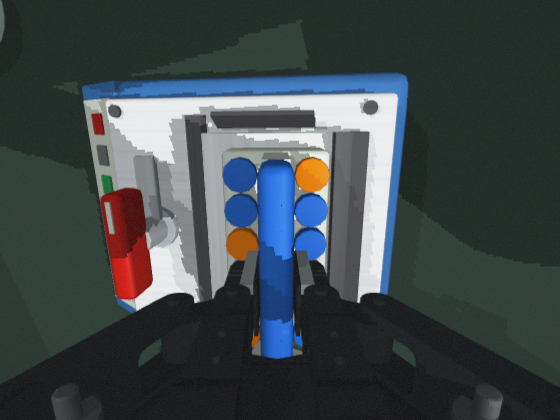

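The bar is starting to turn between the pads (gap 14.6 mm) and the holder is still supported. I'll continue.

```bash
python3 -m creep '[{"jaw":-0.65,"linear":[0,-0.9,0.8],"roll":0},{"jaw":-0.64,"linear":[0,-1.8,1.5],"roll":0},{"jaw":-0.63,"linear":[0,-2.7,2.2],"roll":0},{"jaw":-0.63,"linear":[0,-3.3,2.7],"roll":0},{"jaw":-0.63,"linear":[0,-3.3,2.7],"roll":0}]' 20;python3 tgt.py; python3 -c "
from h import *
snap('wrist','w8')"
```

```text
clock: 17.1
position: [0.4317, 0.1936, 0.3233]
ee_rot: [-2.062, 2.179, -0.182]
wrist_force: [2.5, 2.5, 1.9]
finger_gap: 0.0158
t 17.1 rear edge in pocket mm [-41.2   1.   -1.3] tilt 10.4 side -0.87 yaw -3.23 F [2.5 2.5 1.9] gap 15.8
```

View pics/w8.png

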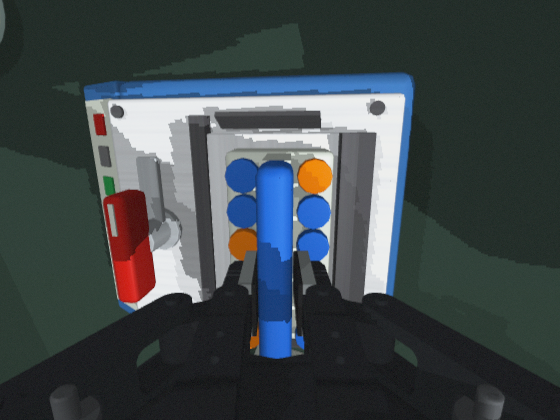

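```bash
python3 -m creep '[{"jaw":-0.62,"linear":[0,-0.9,0.8],"roll":0},{"jaw":-0.61,"linear":[0,-1.8,1.5],"roll":0},{"jaw":-0.60,"linear":[0,-2.7,2.2],"roll":0},{"jaw":-0.60,"linear":[0,-3.3,2.7],"roll":0},{"jaw":-0.60,"linear":[0,-3.3,2.7],"roll":0}]' 20;python3 tgt.py; python3 -c "
from h import *
snap('wrist','w9');snap('side','s4')
s=cv2.imread('pics/s4.png');cv2.imwrite('pics/s4c.png',cv2.resize(s[140:240,185:295],None,fx=6,fy=6,interpolation=cv2.INTER_CUBIC))"
```

```text
clock: 17.65
position: [0.4354, 0.1934, 0.3212]
ee_rot: [-2.063, 2.179, -0.182]
wrist_force: [1.2, 1.1, -0.0]
finger_gap: 0.0172
t 17.65 rear edge in pocket mm [-37.5   1.   -3.4] tilt 10.4 side -0.86 yaw -3.23 F [ 1.2  1.1 -0. ] gap 17.2
```

View pics/w9.png

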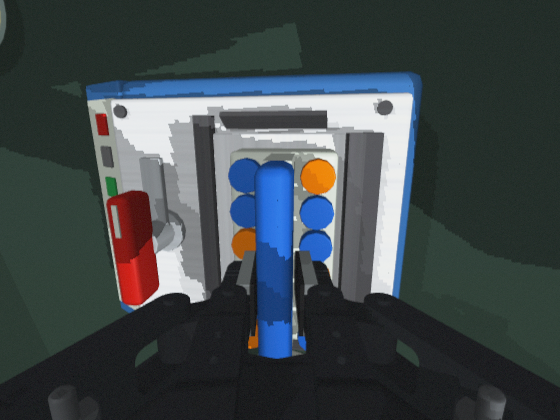

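View pics/s4c.png

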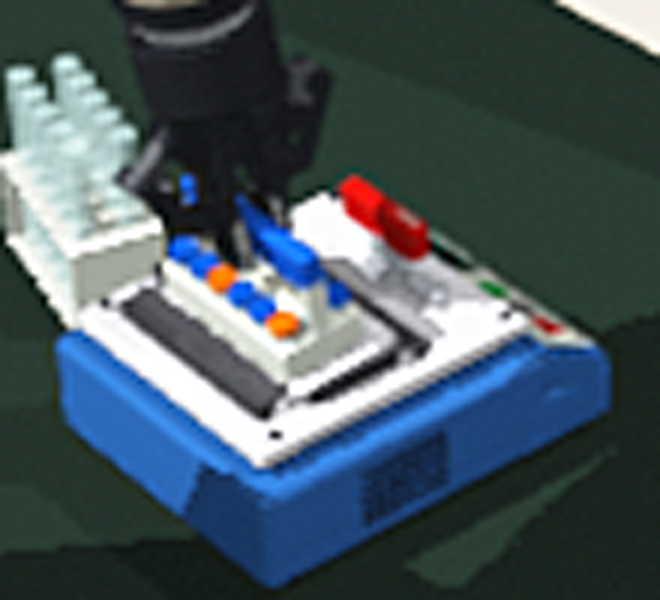

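The bar has turned about 8° between the pads and the holder is nearly flat, with forces around 1 N. I'll finish the swing.

```bash
python3 -m creep '[{"jaw":-0.59,"linear":[0,-0.9,0.8],"roll":0},{"jaw":-0.58,"linear":[0,-1.8,1.5],"roll":0},{"jaw":-0.57,"linear":[0,-2.7,2.2],"roll":0},{"jaw":-0.56,"linear":[0,-3.3,2.7],"roll":0},{"jaw":-0.55,"linear":[0,-3.3,2.7],"roll":0}]' 20;python3 tgt.py; python3 -m creep '[{"jaw":-0.53,"linear":[0,0,0],"roll":0},{"jaw":-0.51,"linear":[0,0,0],"roll":0},{"jaw":-0.48,"linear":[0,0,0],"roll":0}]' 20; python3 tgt.py; python3 -c "
from h import *
snap('wrist','w10')
snap('side','s5')
s=cv2.imread('pics/s5.png');cv2.imwrite('pics/s5c.png',cv2.resize(s[140:240,185:295],None,fx=6,fy=6,interpolation=cv2.INTER_CUBIC))"
```

```text
clock: 18.25
position: [0.4392, 0.1932, 0.3194]
ee_rot: [-2.062, 2.179, -0.183]
wrist_force: [2.2, -0.0, -1.3]
finger_gap: 0.0195
t 18.25 rear edge in pocket mm [-33.6   1.   -5.2] tilt 10.4 side -0.87 yaw -3.23 F [ 2.2 -0.  -1.3] gap 19.5
clock: 18.55
position: [0.4391, 0.1932, 0.3195]
ee_rot: [-2.062, 2.179, -0.183]
wrist_force: [2.4, -0.6, -0.9]
finger_gap: 0.0223
t 18.55 rear edge in pocket mm [-33.6   1.1  -5.1] tilt 10.4 side -0.88 yaw -3.23 F [ 2.4 -0.6 -0.9] gap 22.3
```

View pics/w10.png

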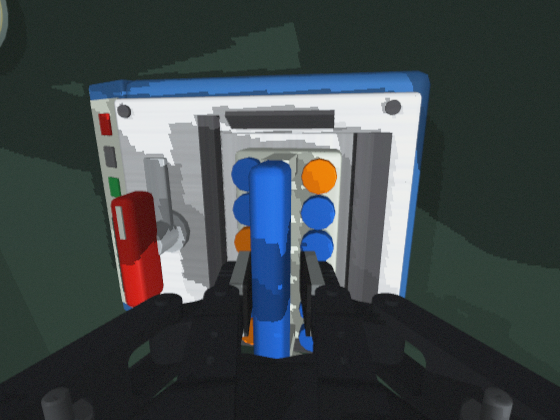

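View pics/s5c.png

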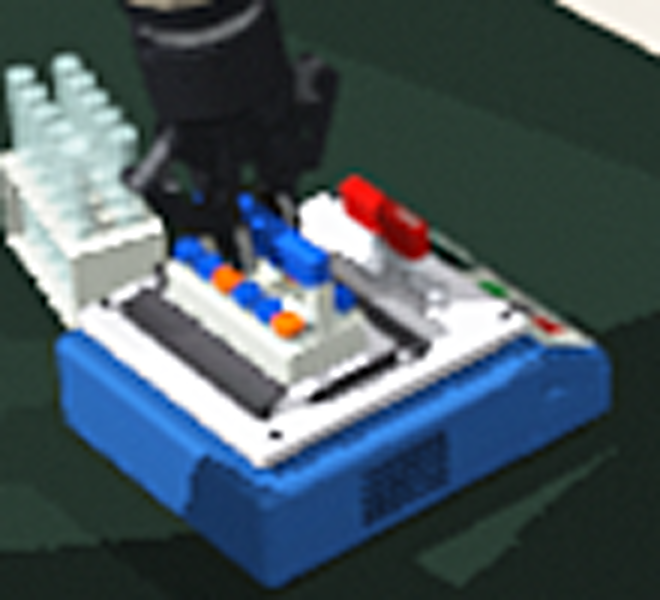

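The bar still leans on the front pad, because the tool centre is about 3.5 mm behind the pocket centre. I'll ease forward while opening.

```bash
python3 -m creep '[{"jaw":-0.48,"linear":[0,-1,0.2],"roll":0},{"jaw":-0.47,"linear":[0,-2,0.4],"roll":0},{"jaw":-0.46,"linear":[0,-3,0.5],"roll":0},{"jaw":-0.46,"linear":[0,-4,0.7],"roll":0},{"jaw":-0.46,"linear":[0,-4,0.7],"roll":0}]' 20;python3 tgt.py; python3 -c "
from h import *
snap('wrist','w11')
snap('side','s6')
s=cv2.imread('pics/s6.png');cv2.imwrite('pics/s6c.png',cv2.resize(s[140:240,185:295],None,fx=6,fy=6,interpolation=cv2.INTER_CUBIC))"
```

```text
clock: 19.15
position: [0.4433, 0.193, 0.3195]
ee_rot: [-2.062, 2.179, -0.183]
wrist_force: [-0.5, 0.3, -0.2]
finger_gap: 0.0232
t 19.15 rear edge in pocket mm [-29.4   1.1  -5.1] tilt 10.4 side -0.88 yaw -3.23 F [-0.5  0.3 -0.2] gap 23.2
```

View pics/w11.png

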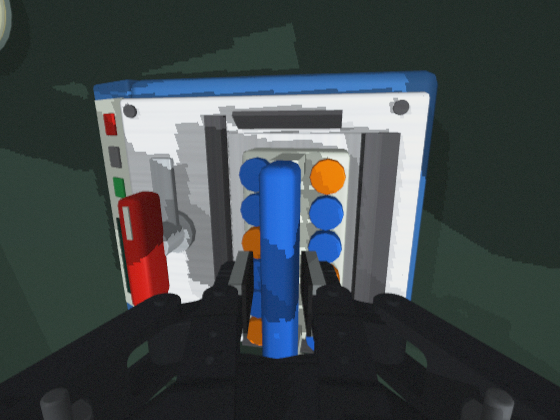

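View pics/s6c.png

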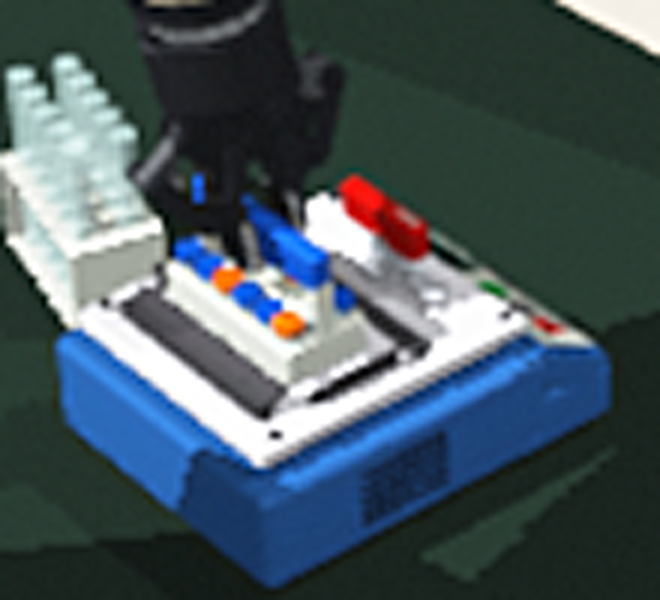

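```bash
python3 -m creep '[{"jaw":-0.3,"linear":[0,0,0],"roll":0},{"jaw":-0.1,"linear":[0,0,0],"roll":0},{"jaw":0.0,"linear":[0,0,0],"roll":0},{"jaw":0.0,"linear":[0,0,-15],"roll":0},{"jaw":0.0,"linear":[0,0,-50],"roll":0}]' 20; python3 -m creep '[{"jaw":0.2,"linear":[0,0,-40],"roll":0},{"jaw":0.2,"linear":[10,-25,-55],"roll":0},{"jaw":0.2,"linear":[10,-50,-55],"roll":0},{"jaw":0.2,"linear":[10,-70,-55],"roll":0},{"jaw":0.2,"linear":[10,-70,-55],"roll":0}]';python3 tgt.py; python3 -c "
from h import *
snap('wrist','w12')
s=observe();print(s['position'],s['q'],R.from_rotvec(s['ee_rot']).as_matrix().round(3))"
```

```text
clock: 19.75
position: [0.4333, 0.1926, 0.3673]
ee_rot: [-2.065, 2.182, -0.179]
wrist_force: [-0.1, 0.5, 1.4]
finger_gap: 0.0431
clock: 20.25
position: [0.4938, 0.1782, 0.4366]
ee_rot: [-2.06, 2.179, -0.184]
wrist_force: [-0.2, -0.5, -0.3]
finger_gap: 0.0512
t 20.25 rear edge in pocket mm [ 22.1 -11.1 112. ] tilt 10.5 side -0.88 yaw -3.28 F [-0.2 -0.5 -0.3] gap 51.2
[0.49275806 0.17840253 0.43615112] [ 0.10081452 -0.26182348 -0.20191241  1.4484147  -0.01305938 -1.41572277] [[-0.054 -0.982  0.182]
 [-0.998  0.056  0.005]
 [-0.015 -0.181 -0.983]]
```

View pics/w12.png

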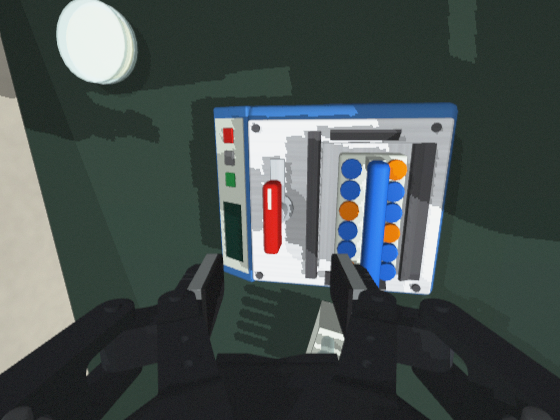

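The holder sits in the pocket: bar at (376,222), lip covering its rear edge at (420,210). The wing is at (272,217). I'll overlay the model of a holder lying flat in the pocket.

```bash
python3 - <<'E'
from tgt import *
a=cv2.imread('pics/w12.png');inf=np.load('pics/w12.npz')
b=cv2.resize(a[120:300,255:455],None,fx=4,fy=3.3,interpolation=cv2.INTER_CUBIC)
def dot(p,c):
    q=proj(inf,PK+M@(np.array(p)/1000)); cv2.circle(b,(int((q[0]-255+.5)*4),int((q[1]-120+.5)*3.3)),3,c,1)
for y in(-55,55):
    for x in(-7,7): dot((x,y,80),(0,255,0))
for y in(-64,64):
    dot((43,y,5),(0,0,255)); dot((44.5,y,0),(0,255,255))
for y in(-56,56):
    for x in(-28,28): dot((x,y,29),(255,0,255))
for y in(-65,65): dot((-34.5,y,16),(255,255,0))
cv2.imwrite('pics/w12m.png',b)
E
```

```text
(no output)
```

View pics/w12m.png

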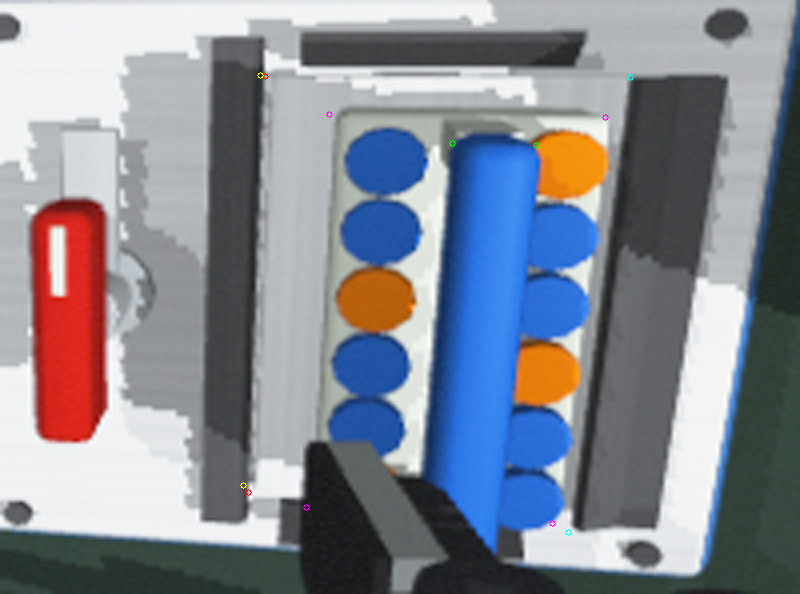

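```bash
python3 -m creep '[{"jaw":0.2,"linear":[8,47,-9],"roll":0},{"jaw":0.2,"linear":[16,94,-18],"roll":0},{"jaw":0.2,"linear":[24,141,-27],"roll":0},{"jaw":0.2,"linear":[32,188,-36],"roll":0},{"jaw":0.2,"linear":[38,235,-44],"roll":0}]';python3 -c "
from h import *
s=observe();print(s['clock'],s['position'],s['q'],R.from_rotvec(s['ee_rot']).as_matrix().round(3))"; python3 -m creep '[{"jaw":0.2,"linear":[0,47,-9],"roll":0},{"jaw":0.2,"linear":[0,94,-18],"roll":0},{"jaw":0.2,"linear":[0,141,-27],"roll":0}]';python3 -c "
from h import *
s=observe();print(s['clock'],s['position'],s['q'],R.from_rotvec(s['ee_rot']).as_matrix().round(3))"
```

```text
clock: 20.8
position: [0.2815, 0.1721, 0.4416]
ee_rot: [-2.091, 2.214, -0.158]
wrist_force: [0.8, 1.0, 0.7]
finger_gap: 0.0513
20.8 [0.28149505 0.17205238 0.44162703] [ 0.15931925 -0.83959025 -0.57803162  1.6973989  -0.03376065 -1.35655725] [[-0.057 -0.989  0.138]
 [-0.998  0.056 -0.012]
 [ 0.004 -0.139 -0.99 ]]
clock: 21.1
position: [0.2093, 0.2242, 0.4707]
ee_rot: [-2.108, 2.235, -0.168]
wrist_force: [-0.5, 0.4, 0.3]
finger_gap: 0.0513
21.1 [0.20932643 0.22423712 0.47069145] [ 0.42156391 -0.84174016 -0.52103716  1.79418653 -0.08206791 -1.09502514] [[-0.06  -0.991  0.122]
 [-0.998  0.056 -0.035]
 [ 0.028 -0.124 -0.992]]
```

```bash
python3 -m creep '[{"jaw":0.2,"linear":[30,-34,10],"roll":0},{"jaw":0.2,"linear":[65,-70,30],"roll":0},{"jaw":0.2,"linear":[100,-110,60],"roll":0},{"jaw":0.2,"linear":[135,-145,90],"roll":0},{"jaw":0.2,"linear":[165,-170,115],"roll":0}]';python3 -c "
from h import *
s=observe();print(s['clock'],s['position'],s['q'],R.from_rotvec(s['ee_rot']).as_matrix().round(3))"
```

```text
clock: 21.6
position: [0.3726, 0.0576, 0.3904]
ee_rot: [-2.107, 2.232, -0.171]
wrist_force: [1.0, 0.4, 0.2]
finger_gap: 0.0513
21.6 [0.37255948 0.05762764 0.39041717] [-0.19383907 -0.71932593 -0.60706644  1.55367841 -0.00990331 -1.70760933] [[-0.059 -0.99   0.125]
 [-0.998  0.055 -0.035]
 [ 0.027 -0.126 -0.992]]
```

```bash
python3 -m creep '[{"jaw":0.2,"linear":[-6,47,-6],"roll":0},{"jaw":0.2,"linear":[-12,94,-12],"roll":0},{"jaw":0.2,"linear":[-18,141,-18],"roll":0}]';python3 -c "
from h import *
s=observe();print(s['clock'],s['position'],s['q'],R.from_rotvec(s['ee_rot']).as_matrix().round(3))"
```

```text
clock: 21.9
position: [0.3107, 0.1003, 0.4039]
ee_rot: [-2.133, 2.267, -0.132]
wrist_force: [0.9, -0.5, 0.3]
finger_gap: 0.0512
21.9 [0.31070118 0.10025233 0.40387862] [-0.08002963 -0.84168763 -0.64794858  1.68385965 -0.03718933 -1.59131966] [[-0.062 -0.995  0.077]
 [-0.997  0.059 -0.043]
 [ 0.039 -0.08  -0.996]]
```

```bash
python3 -m creep '[{"jaw":0.2,"linear":[32,33,0],"roll":0},{"jaw":0.2,"linear":[64,66,0],"roll":0},{"jaw":0.2,"linear":[96,110,0],"roll":0}]';python3 -c "
from h import *
s=observe();print(s['clock'],s['position'],s['q'],R.from_rotvec(s['ee_rot']).as_matrix().round(3))"
```

```text
clock: 22.2
position: [0.309, 0.0503, 0.4207]
ee_rot: [2.15, -2.281, 0.09]
wrist_force: [0.9, -0.3, -0.3]
finger_gap: 0.0513
22.2 [0.30898697 0.05028201 0.42069184] [-0.24946157 -0.84175047 -0.6150499   1.7519884  -0.03535038 -1.76171793] [[-0.06  -0.998  0.035]
 [-0.997  0.058 -0.045]
 [ 0.043 -0.038 -0.998]]
```

```bash
python3 -m creep '[{"jaw":0.2,"linear":[45,15,0],"roll":0},{"jaw":0.2,"linear":[90,40,0],"roll":0},{"jaw":0.2,"linear":[125,75,0],"roll":0}]';python3 -c "
from h import *
s=observe();print(s['clock'],s['position'],s['q'],R.from_rotvec(s['ee_rot']).as_matrix().round(3))"
```

```text
clock: 22.5
position: [0.296, -0.0618, 0.4374]
ee_rot: [2.138, -2.272, 0.04]
wrist_force: [0.9, -0.7, 0.3]
finger_gap: 0.0509
22.5 [ 0.29603733 -0.06175374  0.43735725] [-0.63613027 -0.84172963 -0.58271425  1.80850596 -0.02619851 -2.14656541] [[-0.061 -0.998  0.002]
 [-0.998  0.061 -0.034]
 [ 0.034 -0.004 -0.999]]
```

```bash
python3 -m creep '[{"jaw":0,"linear":[-34,-30,2],"roll":0},{"jaw":0,"linear":[-68,-60,5],"roll":0},{"jaw":0,"linear":[-102,-90,10],"roll":0},{"jaw":0,"linear":[-136,-120,15],"roll":0},{"jaw":0,"linear":[-170,-150,20],"roll":0}]';python3 -m creep '[{"jaw":0,"linear":[-34,-30,5],"roll":0},{"jaw":0,"linear":[-68,-60,10],"roll":0},{"jaw":0,"linear":[-104,-90,12],"roll":0},{"jaw":0,"linear":[-104,-93,12],"roll":0},{"jaw":0,"linear":[-104,-93,12],"roll":0}]';python3 -c "
from tgt import *
im=snap('wrist','w13');inf=np.load('pics/w13.npz')
s=observe();print(s['clock'],s['position'],s['q'],R.from_rotvec(s['ee_rot']).as_matrix().round(3))
for y in(-33,33):
  for x in(-7,7):
    q=proj(inf,PK+M@(np.array([84.5+x,y,48])/1000));cv2.circle(im,tuple(int(round(v)) for v in q),2,(0,255,0),1)
cv2.imwrite('pics/w13m.png',im)"
```

```text
clock: 23.0
position: [0.4573, 0.1009, 0.4126]
ee_rot: [2.138, -2.272, 0.043]
wrist_force: [0.3, -2.0, 0.3]
finger_gap: 0.043
clock: 23.5
position: [0.5559, 0.1974, 0.3966]
ee_rot: [2.138, -2.269, 0.04]
wrist_force: [-0.4, 0.4, 0.2]
finger_gap: 0.0424
23.55 [0.55550379 0.19671929 0.3975602 ] [ 0.12645335  0.07467865  0.05311708  1.55155849 -0.0347236  -1.38392977] [[-0.06  -0.998  0.002]
 [-0.998  0.06  -0.035]
 [ 0.035 -0.004 -0.999]]
```

View pics/w13m.png

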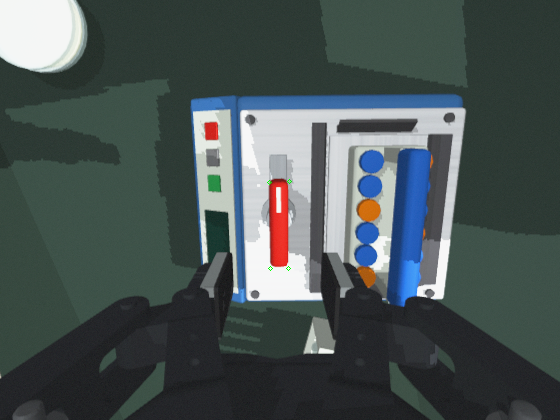

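The wrist picture shows the wing at (279,223), within 1 px of the model. I'll descend and grip it.

```bash
python3 -m creep '[{"jaw":0,"linear":[-1,0,40],"roll":0},{"jaw":-0.1,"linear":[-1.5,0,75],"roll":0},{"jaw":-0.2,"linear":[-1.5,0,100],"roll":0},{"jaw":-0.3,"linear":[-1.5,0,107],"roll":0},{"jaw":-0.45,"linear":[-1.5,0,107],"roll":0}]' 30;python3 -m creep '[{"jaw":-0.6,"linear":[0,0,0],"roll":0},{"jaw":-1,"linear":[0,0,0],"roll":0},{"jaw":-1,"linear":[0,0,0],"roll":0},{"jaw":-1,"linear":[0,0,0],"roll":0}]' 40; python3 -c "
from h import *
s=observe();print(s['clock'],s['position'],s['q'],s['wrist_force'],s['ft_torque'])
snap('wrist','w14')"
```

```text
clock: 24.05
position: [0.5559, 0.1938, 0.2909]
ee_rot: [2.137, -2.273, 0.042]
wrist_force: [0.2, -0.0, 0.1]
finger_gap: 0.0234
clock: 24.45
position: [0.5551, 0.1941, 0.2915]
ee_rot: [2.135, -2.27, 0.039]
wrist_force: [-11.6, -2.0, -1.1]
finger_gap: 0.0175
24.45 [0.55513213 0.19414226 0.29145577] [ 0.12215195  0.08428686 -0.12932044  1.36218346 -0.03500572 -1.3875058 ] [-11.63676182  -1.99089088  -1.12296163] [-0.53200282  2.32929203 -0.00816848]
```

View pics/w14.png

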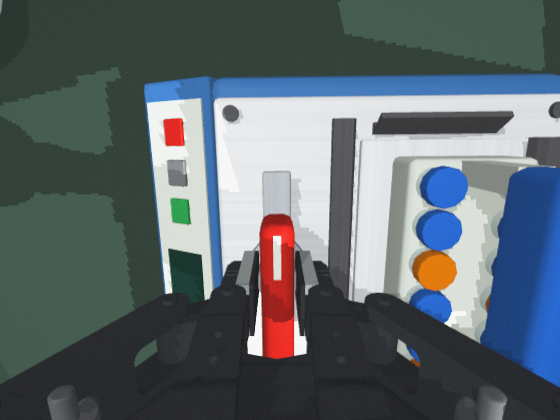

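```bash
python3 -m creep '[{"jaw":-1,"linear":[0,1,0],"roll":0},{"jaw":-1,"linear":[0,1.5,0],"roll":0},{"jaw":-1,"linear":[0,1.5,0],"roll":0}]' 40; python3 -c "
from h import *
s=observe();print(s['clock'],s['position'],s['wrist_force'],s['ft_torque'])"
```

```text
clock: 24.8
position: [0.5545, 0.1942, 0.2915]
ee_rot: [2.137, -2.272, 0.042]
wrist_force: [-7.0, -3.1, -3.3]
finger_gap: 0.018
24.8 [0.55453624 0.19416314 0.29151949] [-6.95366745 -3.08577186 -3.33722687] [-0.58103356  1.19497757  0.07323615]
```

The gap stays at 18 mm, so the fingertips are probably closing on the hub below the wing. I'll open, rise 8 mm and regrip.

```bash
python3 -m creep '[{"jaw":-0.5,"linear":[0,0,0],"roll":0},{"jaw":-0.45,"linear":[0,-0.5,-4],"roll":0},{"jaw":-0.5,"linear":[0,-0.5,-8],"roll":0},{"jaw":-0.6,"linear":[0,-0.5,-8],"roll":0},{"jaw":-1,"linear":[0,-0.5,-8],"roll":0}]' 40; python3 -m creep '[{"jaw":-1,"linear":[0,0,0],"roll":0},{"jaw":-1,"linear":[0,0,0],"roll":0}]' 40;python3 -c "
from h import *
s=observe();print(s['clock'],s['position'],s['wrist_force'],s['ft_torque'])"
```

```text
clock: 25.3
position: [0.5548, 0.195, 0.3002]
ee_rot: [2.138, -2.271, 0.041]
wrist_force: [-15.9, -0.6, 14.5]
finger_gap: 0.013
clock: 25.5
position: [0.5548, 0.1951, 0.3003]
ee_rot: [2.138, -2.271, 0.041]
wrist_force: [-15.1, -1.1, 14.0]
finger_gap: 0.0129
25.5 [0.55475251 0.19509219 0.30026746] [-15.14262564  -1.11312496  13.99467267] [-0.12939606  3.06274967 -0.02684071]
```

```bash
python3 -m creep '[{"jaw":-1,"linear":[0,1.5,-0.5],"roll":0},{"jaw":-1,"linear":[0,2,-1],"roll":0},{"jaw":-1,"linear":[0,2,-1],"roll":0}]' 40;python3 -c "
from h import *
s=observe();print(s['clock'],s['position'],s['wrist_force'],s['ft_torque'])"
```

```text
clock: 25.8
position: [0.554, 0.195, 0.3003]
ee_rot: [2.139, -2.274, 0.044]
wrist_force: [-1.8, 0.2, 5.0]
finger_gap: 0.0133
25.8 [0.55402781 0.1950328  0.30032041] [-1.75926667  0.21080322  5.04964188] [0.07615737 0.42999664 0.10328044]
```

```bash
python3 -m creep '[{"jaw":-1,"linear":[0,0,0],"roll":7},{"jaw":-1,"linear":[0,0,0],"roll":14},{"jaw":-1,"linear":[0,0,0],"roll":21},{"jaw":-1,"linear":[0,0,0],"roll":28},{"jaw":-1,"linear":[0,0,0],"roll":35}]' 40;python3 -c "
from h import *
s=observe();print(s['clock'],s['position'],s['wrist_force'],s['ft_torque'],s['finger_gap'])"; python3 -m creep '[{"jaw":-1,"linear":[0,0,0],"roll":7},{"jaw":-1,"linear":[0,0,0],"roll":14},{"jaw":-1,"linear":[0,0,0],"roll":21},{"jaw":-1,"linear":[0,0,0],"roll":28},{"jaw":-1,"linear":[0,0,0],"roll":35}]' 40;python3 -c "
from h import *
s=observe();print(s['clock'],s['position'],s['wrist_force'],s['ft_torque'],s['finger_gap'],s['q'])
Rt=R.from_rotvec(s['ee_rot']).as_matrix();print(np.degrees(np.arctan2(Rt[1,1],Rt[0,1])))
snap('wrist','w15')"
```

```text
clock: 26.3
position: [0.5532, 0.1953, 0.3003]
ee_rot: [1.353, -2.821, 0.048]
wrist_force: [-8.1, 1.9, 11.2]
finger_gap: 0.0128
26.3 [0.55324534 0.19531435 0.30028082] [-8.11491481  1.93808493 11.22959348] [0.72550746 2.19973632 0.0580202 ] 0.012823664116368145
clock: 26.8
position: [0.5528, 0.196, 0.3003]
ee_rot: [0.444, -3.107, 0.048]
wrist_force: [-10.2, 6.6, 12.7]
finger_gap: 0.0131
26.8 [0.5528369  0.19595249 0.30026876] [-10.24493838   6.62305256  12.70745342] [ 1.99374248  2.74604782 -0.10226563] 0.013148322662588826 [ 0.12485683  0.07406274 -0.12392807  1.37535125 -0.03094538 -0.15910192]
106.27830382811406
```

View pics/w15.png

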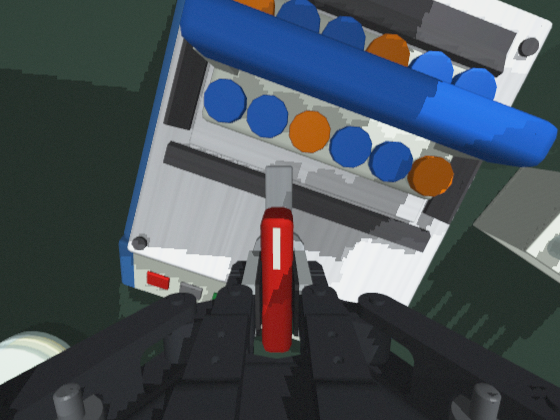

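```bash
python3 -m creep '[{"jaw":-1,"linear":[0,0,0],"roll":6},{"jaw":-1,"linear":[0,0,0],"roll":11},{"jaw":-1,"linear":[0,0,0],"roll":14},{"jaw":-1,"linear":[0,0,0],"roll":16},{"jaw":-1,"linear":[0,0,0],"roll":16}]' 40;python3 -c "
from h import *
s=observe();print(s['clock'],s['position'],s['wrist_force'],s['ft_torque'],s['finger_gap'])
Rt=R.from_rotvec(s['ee_rot']).as_matrix();print(np.degrees(np.arctan2(Rt[1,1],Rt[0,1])),Rt.round(3))
snap('wrist','w16')"
```

```text
clock: 27.35
position: [0.5528, 0.1963, 0.3003]
ee_rot: [-0.015, 3.14, -0.048]
wrist_force: [-9.4, 6.9, 11.5]
finger_gap: 0.0133
27.35 [0.55284236 0.19629016 0.30029688] [-9.39768276  6.90692137 11.49840304] [2.18200732 2.5408376  0.32284933] 0.013320654124198753
90.54252568172 [[-1.    -0.009  0.002]
 [-0.01   0.999 -0.03 ]
 [-0.001 -0.03  -1.   ]]
```

View pics/w16.png

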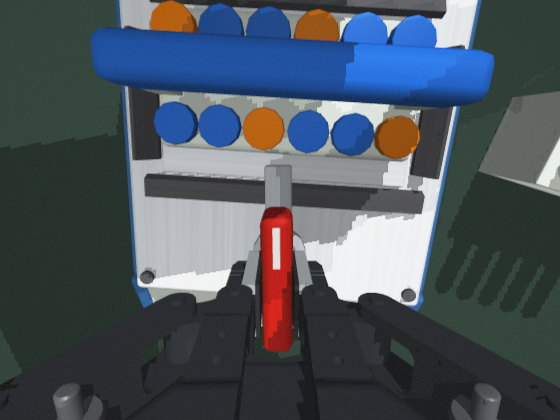

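The pawl at (278,185) lies across the front wall onto the plate, and the turn is at its stop (86°). I'll let go and withdraw upward.

```bash
python3 -m creep '[{"jaw":-0.6,"linear":[0,0,0],"roll":0},{"jaw":-0.4,"linear":[0,0,0],"roll":0},{"jaw":-0.2,"linear":[0,0,0],"roll":0},{"jaw":-0.1,"linear":[0,0,-10],"roll":0},{"jaw":-0.1,"linear":[0,0,-40],"roll":0}]' 40;python3 -m creep '[{"jaw":-0.1,"linear":[0,0,-40],"roll":0},{"jaw":-0.1,"linear":[0,0,-80],"roll":0},{"jaw":-0.1,"linear":[40,0,-90],"roll":0},{"jaw":-0.1,"linear":[40,0,-90],"roll":0}]';python3 -c "
from tgt import *
s=observe();print(s['clock'],s['position'],s['wrist_force'])
im=snap('wrist','w17');snap('top','t2');snap('side','s7')
inf=np.load('pics/w17.npz')
def dot(p,c):
    q=proj(inf,PK+M@(np.array(p)/1000)); cv2.circle(im,tuple(int(round(v)) for v in q),2,c,1)
for y in(-55,55):
    for x in(-7,7): dot((x-1.5,y,80),(0,255,0))
for y in(-64,64): dot((41.5,y,5),(0,0,255))
a=np.array([np.cos(3.1416-.07),0]) 
for r in (-33,33): dot((84.5-r*np.cos(.0708),-r*np.sin(.0708),48),(0,255,255))
cv2.imwrite('pics/w17m.png',im)
a=cv2.imread('pics/s7.png');cv2.imwrite('pics/s7c.png',cv2.resize(a[120:260,160:320],None,fx=5,fy=4.2,interpolation=cv2.INTER_CUBIC))"
```

```text
clock: 27.9
position: [0.5527, 0.1961, 0.337]
ee_rot: [0.013, -3.139, 0.055]
wrist_force: [-1.3, -0.8, 0.8]
finger_gap: 0.0384
clock: 28.3
position: [0.5113, 0.1995, 0.4325]
ee_rot: [-0.015, 3.136, -0.053]
wrist_force: [-0.3, -0.2, 0.2]
finger_gap: 0.0384
28.3 [0.51127308 0.19950707 0.4324535 ] [-0.32300037 -0.17880661  0.24332187]
```

View pics/w17m.png

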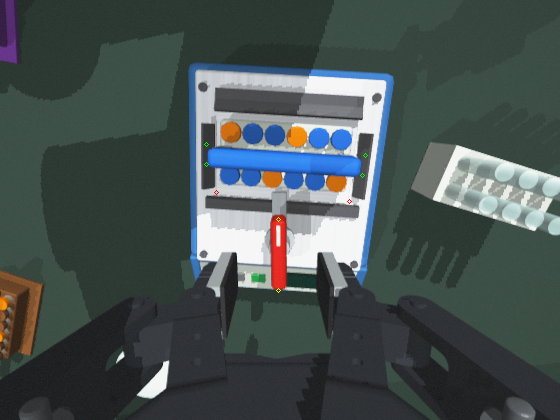

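View pics/s7c.png

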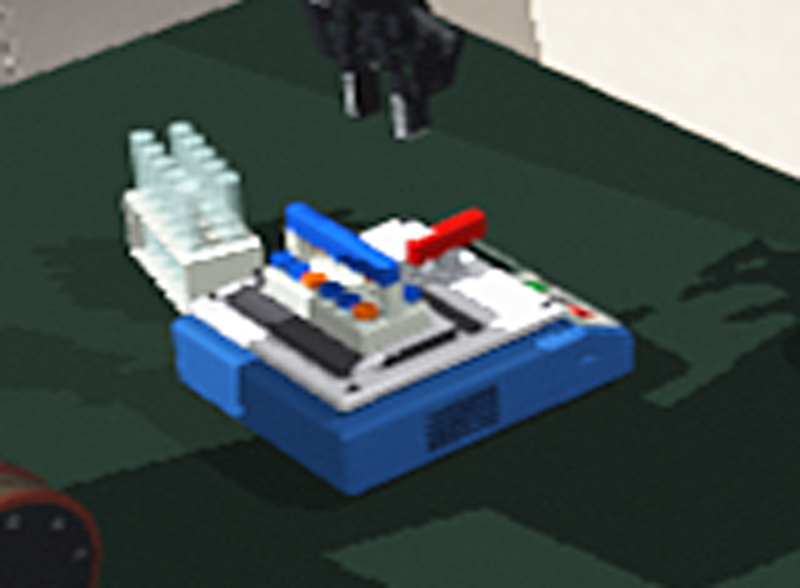

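View pics/t2.png

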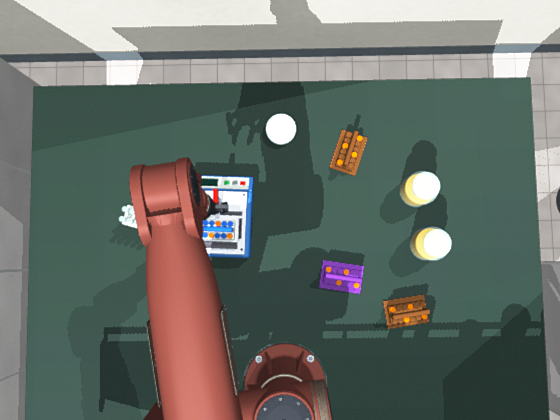

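The holder lies flat with its bar at (285,160) and the pawl over the plate's front edge at (280,198). The wing is turned to the locked position and the jars, dishes and rack have not moved. I'll hand the job in.

```bash
python3 -c "
from h import *
print(order.job_done()); print(observe()['clock'])"
```

```text
the job is handed in; nothing more can be done
None
the job is handed in; nothing more can be done
```

The white holder is loaded in the mixer and the red clamp is locked, and I handed the job in at about 28.4 s of the 51 s allowed. I let go and withdrew before the last pictures; no verdict was reported.

- **Loading:** I carried the holder by its blue bar, put its rear edge under the lip and pushed it to the rear wall. I then lowered the front by easing the jaws in small steps. The moves cannot tilt the tool directly, so I got the tilt by pushing the arm against its reach limit. That gave about 10.5°, less than the 15 to 25° suggested, but enough to clear the lip and front wall.
- **Clamp:** I turned the wing about 86° clockwise to its stop. My first grip probably closed on the hub below the wing (18 mm gap), so I opened, rose 8 mm and gripped again.
- **Forces:** The highest wrist reading I saw was about 22 N, while regripping the wing. During loading it peaked at 11 N, against the rear wall.
- **Last checks:** The holder matched the outline of one lying flat in the pocket to about 2 mm. The pawl lies over the plate's front edge. The wing stayed locked after release and the force read about zero. The jars and dishes had not moved in the top view; the arm partly hid the tube rack there, but it stood upright in its place in the side and wrist views.

No check failed. The remaining uncertainty is 1 to 2 mm between the camera estimates of where the mixer stands.

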